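# Knock a stuck tile out of its stencilling nest

### The job

The finished tile is stuck flush in the nest of the stencilling stand. With the knockout rod, reach in under the stand, feel for the knockout hole and push up gently until the tile stands well proud; then stand the rod upright back on the bench, lift the tile out and lay it gently flat on the free end of the ware board. Disturb nothing else.

Things in the scene. Friction and masses are not known exactly. Their poses are not given: they have to be found in the camera images.
- stand: Fixed stencilling stand: level aluminium plate on two green legs, like a low bridge, open front and back. Origin on the bench under the plate's middle; x through the opening, away from the robot, y to the left leg, z up. Plate 84 mm in x, 260 in y, z 220 to 232 mm. Legs 10 mm thick at y = +-121 mm, foot flanges to y = +-155. An 8 mm brace bar joins the legs at x = 36, z = 160 mm.
- nest (a point): Middle of the nest, 220 mm above the bench, where the tile's underside rests: a pocket 66 mm wide, 12 mm deep in the stand's plate. Its bottom is a steel knockout pad 60 x 60 x 4 mm, guided straight up, free to rise 16 mm. Sprung cheeks in the y walls grip the tile: lifting pad and tile takes a steady 8 to 18 N; the tile stays where it is left, the pad drops back.
- guide_underside (a point): 10 mm below nest: underside of the rigid guide plate below the pad, 62 mm in x, 108 in y, 6 mm thick, 210 mm above the bench. The plain knockout hole, 13 mm across, goes through it. The plate is clamped in fore-and-aft slots: the hole lies at y = 0 but anywhere up to 11 mm before or behind this point in x; neither cameras nor poses show it. Over 35 N of rod force does damage.
- tile: Loose fired terracotta tile 64 x 64 x 12 mm, about 100 g, white stencil pattern on top, brittle. Origin: centre of its underside, z up. At the start it lies in the nest, top flush with the plate, sides parallel to the stand's.
- rod: Loose knockout rod, 195 mm long, 160 g, standing on its wooden handle. Origin: centre of the handle's underside, z along the rod to the tip. Handle: foot 46 x 46 mm, 12 mm high, then a 30 x 30 mm grip with flat faces across the rod's x and y, 12 to 70 mm up; ferrule 20 mm across to 82 mm; then steel 10 mm across. Take it low on the grip, tilted about 40 degrees, to clear the stand's plate.
- rod_tip (a point): Centre of the flat end of the knockout rod, 195 mm from its origin along its z. With the rod stood on the bench the tip is 15 mm lower than the guide plate's underside.
- ware_board: Fixed wooden board, 280 mm (its x) by 140 mm (its y), 16 mm thick, on the bench to the left. Origin: centre of its underside, x along its length away from the robot, z up. Two finished pieces stand on its middle (x about 0) and on its far end (x about +90 mm); the near end (x about -90 mm) is free.
- tile_done: Bystander: a finished tile like the other, loose on the ware board, in the middle or at the far end. Origin: centre of its underside.
- small_pot: Bystander: loose small terracotta pot, 62 mm across, 62 mm tall, on the ware board, in the middle or at the far end. Origin: centre of its underside.
- mug: Bystander: blue mug, 76 mm across, 85 mm tall, loose on the bench to the right. Origin: centre of its underside.
- glaze_jar: Bystander: glass jar with white cap, 68 mm across, 90 mm tall, loose on the bench to the right, beyond the rod. Origin: centre of its underside.
- squeegee: Bystander: squeegee with wooden back 150 mm long, 26 mm tall, loose on the bench behind the stand. Origin: under the middle of its back.
- rib: Bystander: flat wooden rib 90 x 45 x 7 mm, loose on the bench behind the stand. Origin: centre of its underside.

How it is judged:
By the outcome, as a careful person would: the job done as asked, in the order asked, and still so for the second after the job is handed in, with the robot touching nothing.
It also fails if it takes over 72 s, if anything falls off the work surface, if the arm or the gripper's body presses on something with over 40 N, if the wrist force passes 120 N, or if a joint passes its speed limit or range.

### The arm

A 6-joint arm with a two-finger parallel gripper is mounted at the origin on the work surface. World frame = base frame: x ahead of the robot, y to its left, z up, the work surface at z = 0. Lengths are in m, angles in rad, forces in N, time in s.
With the tool pointing down it reaches from about 0.35 to 0.975 m from the base axis. Payload 4.9 kg.
Tool frame: the origin (TCP) lies between the finger pads; the fingertips stand 22 mm ahead of it and the grasp point (between the pads) lies 3 mm ahead of it; z points along the fingers, y is the line along which they close (so a half turn about z gives the same grasp; the last joint's range is limited). The gripper opens to 85 mm and grips with 20 to 120 N. Pads are 22 mm wide; open, the fingers measure 114 mm over their backs; the gripper's body (76 mm by 85 mm) begins 54 mm behind the grasp point. The pads swing forward as they close: fully open they stand 13 mm farther back than shut.
Start: joints at [-1.334, 0.053, 1.613, -0, 1.476, -0.119], TCP at [0.218, -0.586, 0.253] pointing down, gripper open.
Joint ranges: [-3.01, 3.01], [-1.01, 2.22], [0.06, 2.58], [-1.02, 4.17], [0.09, 2.62], [-3.14, 3.14]. Speed limits (rad/s): [2.57, 2.57, 3.14, 3.14, 3.14, 3.14].

### API

Orientations are given as a unit quaternion [w, x, y, z].
In Python, from plant import state, grab_frame, get_calibration, job_done, recognise, regions_of gives the robot as it stands.
- The arm moves only by the tool apply_moves, never from a script. Its argument "targets" is a list of rows, each an object with "translation": the shift along the tool's x, y, z normalised to -1 to 1, where 1 is 100 mm, a list of three; "twist": the turn about the tool's z normalised to -1 to 1, where 1 is 0.1 rad; "hand": the opening, from 0 (shut) to 1 (fully open). A call has 1 to 8 rows; each row shifts and turns the commanded pose from where the row before left it, along the tool's axes as they then stand; what a row does not reach is not made up. A row lasts 1/10 s, in which the tool goes at most 50 mm and 8.59 degrees, less where a joint would pass 70% of its speed; a pose out of reach is approached as far as the arm can. A call with a number of a shift or a turn outside -1 to 1 is refused whole. A call with a gripper value outside its range is refused whole. The fingers move at their own pace and stop on an object; the grip force is fixed at half the most. Time passes only in rows, so rows that do not move let the fingers close. It gives the time, the measured TCP pose, the force, the opening and the grip force at its end, in the units of the state.
- state(): the state, without advancing time (a new reading comes with each control period).
- grab_frame(name): name is "side" or "top"; returns the picture (420x560x3 uint8, red, green, blue); there is no depth.
- get_calibration(name): a dict with "camera_matrix" (3x3 intrinsics, pixels), "D" ([k1, k2, p1, p2, k3] as OpenCV has them; the pictures are not rectified), "pose" (4x4, takes a point from camera to world coordinates). Camera axes: x right, y up, looking along -z (the intrinsics and any distortion apply to the point x, -y, -z); pixel columns grow to the right and rows downward; lengths in m; the calibration is good to about 2 mm. A picture is of the moment at which its call begins. get_calibration takes no time and is no camera call.
- job_done(): hands the job in; it is judged then, once.
Trained networks look in the newest picture that a camera, given by its name, has taken for a name from the list of things; names that differ only in an ending like _2 or _b are one class to them, and where a whole thing is asked for, a point or a joint stands for the part that bears it (a point fixed in the world has none). Each returns a list of dicts, best first, with "score" (0 to 1); they miss things now and then, are a little off and sometimes report something else, mostly with a low value. They report only what shows in the picture. A call takes as long as a camera call.
- recognise(camera, query): "point" ([x, y, z] in m, in world coordinates, good to about 4 mm: the middle of the surface that is visible of it).
- regions_of(camera, query): "pixels" (420x560 bool, what is visible of it).
The state is a dict: "time": time; "joint_pos": joint angles; "joint_vel": joint speeds; "joint_efforts": joint torques, N m; "tool_pos": TCP position; "tool_rot": TCP orientation; "contact_force": force on the tool from outside, world axes, zero at the start; "ft_torque": the same for the moment, N m; "gripper_width": opening from 0.0 (shut) to 1.0 (fully open); "grasp_force": force on a finger pad.
Only numpy, scipy, OpenCV 4.12 (cv2) and the standard library are available. Lean on these libraries where they do the work, as an engineer would, in place of code of your own. Each camera call takes 0.05 s, during which the arm holds its last target. There are 200 camera calls.

## Working session

There is one attempt and no reset: what is moved stays moved. The work goes in short steps, Python scripts to look and compute and a tool call to move; the robot and the scene stay as the last step left them, time stands still between calls to the robot, and variables do not carry over. Pictures are saved under pics/ and viewed, at most 12 in all, crops included, and the job is handed in when it is done.

Besides the shell and the picture viewer there is one more tool, called after "Emit:" as name([rows], argument=value, ...), one row to a line, values as JSON. apply_moves: Moves the arm, as the interface text tells. Its arguments: {"type":"object","properties":{"targets":{"type":"array"}},"required":["targets"]}

```bash
mkdir -p pics; ls; python3 - <<'E'
from plant import *
import cv2,numpy as np
s=state();print(s)
for c in("side","top"):
    f=grab_frame(c);cv2.imwrite(f"pics/{c}0.png",f[:,:,::-1])
    k=get_calibration(c);print(c,k["camera_matrix"],k["D"],k["pose"])
    for n in["stand","tile","rod","rod_tip","ware_board","tile_done","small_pot","mug","glaze_jar","nest"]:
        try:
            r=recognise(c,n);print(c,n,[(np.round(q["point"],3).tolist(),round(q["score"],2)) for q in r[:3]])
        except Exception as e:print(n,e)
E
```

```text
pics
{'time': 0.0, 'joint_pos': array([-1.33397223e+00,  5.33471798e-02,  1.61429212e+00,  2.24465616e-05,
        1.47596927e+00, -1.18973466e-01]), 'joint_vel': array([-0.00138888,  0.00025496,  0.00076399, -0.00087155,  0.00054017,
       -0.00010097]), 'joint_efforts': array([ 7.16131854e-04, -3.93684232e+01, -3.70174313e+01,  3.51254403e-05,
        7.16331677e-03,  4.32437488e-06]), 'tool_pos': array([ 0.21759824, -0.58529068,  0.25207008]), 'tool_rot': array([-1.00686903e-03,  9.84217391e-01,  1.76960763e-01, -4.82076353e-05]), 'contact_force': array([ 0.59536251,  0.74005823, -0.41591278]), 'ft_torque': array([0.02705915, 0.05191644, 0.01066325]), 'grasp_force': 0.0, 'gripper_width': 1.0033240534801064}
side [[477.60474113   0.         279.32850837]
 [  0.         477.60474113 209.50690013]
 [  0.           0.           1.        ]] [-0.16876553  0.          0.          0.          0.        ] [[-0.85406881  0.37031406 -0.36528614  0.0916956 ]
 [-0.52013804 -0.60154634  0.60629896  0.83696041]
 [ 0.00478448  0.70782024  0.70637639  1.18694363]
 [ 0.          0.          0.   
[... 784 characters left out ...]
 -0.02897202 -0.01954932 -0.08495525]
 [-0.02104675  0.05231521  0.99840881  1.47196397]
 [ 0.          0.          0.          1.        ]]
top stand []
top tile [([0.591, 0.023, 0.236], 0.75), ([0.511, 0.303, 0.063], 0.65), ([0.595, -0.012, 0.232], 0.58)]
top rod [([0.529, -0.294, 0.053], 0.55)]
top rod_tip [([0.529, -0.298, 0.054], 0.47), ([0.71, -0.289, 0.093], 0.24)]
top ware_board [([0.486, 0.313, 0.018], 0.78), ([0.775, 0.115, 0.012], 0.64)]
top tile_done [([0.596, 0.317, 0.028], 0.95), ([0.597, 0.022, 0.234], 0.3)]
top small_pot [([0.512, 0.3, 0.06], 0.67)]
top mug [([0.649, -0.485, 0.032], 0.95)]
top glaze_jar [([0.709, -0.288, 0.091], 0.96)]
top nest [([0.592, -0.011, 0.23], 0.84)]
```

View pics/side0.png

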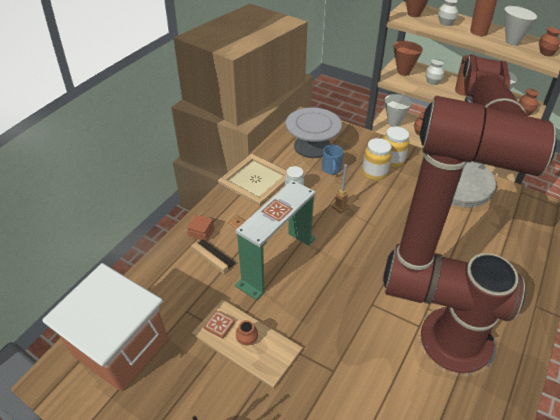

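View pics/top0.png

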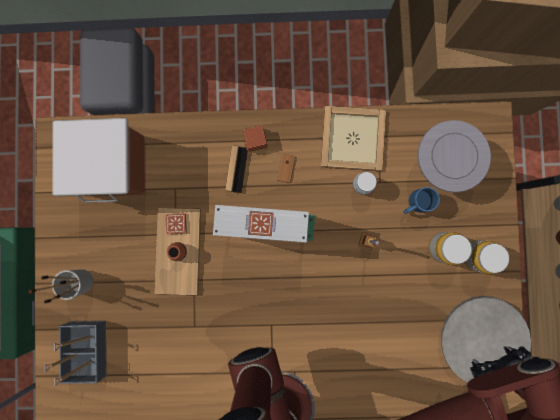

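The side view shows the stand near (275,210), the rod at (341,200) and the ware board at (250,340). In the top view the tile is at (261,223), the rod at (370,241), the jar at (365,182), and the board's free near end at about (177,280).

```bash
cat > h.py <<'E'
from plant import *
import cv2,numpy as np
from scipy.spatial.transform import Rotation as R
def ray(c,uv):
    k=get_calibration(c);T=np.array(k["pose"])
    p=cv2.undistortPoints(np.array(uv,float).reshape(-1,1,2),np.array(k["camera_matrix"]),np.array(k["D"]))[:,0]
    d=np.c_[p[:,0],-p[:,1],-np.ones(len(p))]@T[:3,:3].T
    return T[:3,3],d
def toz(c,uv,z):
    o,d=ray(c,uv);return o+d*((z-o[2])/d[:,2])[:,None]
def proj(c,P):
    k=get_calibration(c);T=np.array(k["pose"])
    q=(np.array(P,float).reshape(-1,3)-T[:3,3])@T[:3,:3]*[1,-1,-1]
    return cv2.projectPoints(q,np.zeros(3),np.zeros(3),np.array(k["camera_matrix"]),np.array(k["D"]))[0][:,0]
def tri(a,b):
    (o1,d1),(o2,d2)=ray("side",a),ray("top",b);d1,d2=d1[0],d2[0]
    s=np.linalg.lstsq(np.c_[d1,-d2],o2-o1,rcond=None)[0]
    p,q=o1+s[0]*d1,o2+s[1]*d2;return (p+q)/2,np.linalg.norm(p-q)
def rect(c,n,z,i=0):
    m=regions_of(c,n)
    if not m:return None
    cs=max(cv2.findContours(m[i]["pixels"].astype(np.uint8),0,cv2.CHAIN_APPROX_NONE)[0],key=len)[:,0]
    w=toz(c,cs,z)[:,:2]
    return cv2.minAreaRect((w*1000).astype(np.float32)),m[i]["score"]
E
python3 - <<'E'
from h import *
f={c:grab_frame(c) for c in("side","top")}
for c in f:
    for n,z in(("tile",.232),("stand",.232),("ware_board",.016),("tile_done",.028),("rod",.012)):
        print(c,n,rect(c,n,z))
def crop(c,u,v,w,h,s):return cv2.resize(f[c][v:v+h,u:u+w],None,fx=s,fy=s,interpolation=cv2.INTER_CUBIC)
a=crop("top",345,220,50,40,8);b=crop("side",320,160,50,60,5)
t=crop("top",205,195,120,60,6)
C=np.zeros((690,800,3),np.uint8)
C[:320,:400]=a;C[:300,400:650]=b;C[325:685,:720]=t
cv2.imwrite("pics/c1.png",cv2.resize(C,(690,595))[:,:,::-1])
E
```

```text
side tile (((590.5261840820312, 21.78913116455078), (65.2465591430664, 64.93019104003906), 85.50959014892578), 0.94)
side stand (((548.2376708984375, 98.85551452636719), (409.8917541503906, 195.42343139648438), 84.25157165527344), 0.96)
side ware_board None
side tile_done (((598.434326171875, 316.8372802734375), (70.8619384765625, 70.00811767578125), 2.8463528156280518), 0.98)
side rod (((552.3729858398438, -397.86102294921875), (59.75249099731445, 266.123291015625), 15.552632331848145), 0.83)
top tile (((592.0840454101562, 21.411705017089844), (64.12825012207031, 64.59003448486328), 84.10475158691406), 0.63)
top stand (((590.7947998046875, 12.33209228515625), (282.5891418457031, 89.16300964355469), 83.95355224609375), 0.74)
top ware_board (((512.9080200195312, 314.54754638671875), (146.1964111328125, 280.47198486328125), 87.03955078125), 0.97)
top tile_done (((600.4793701171875, 315.6656494140625), (65.38047790527344, 67.81248474121094), 89.20709991455078), 0.57)
top rod (((527.13232421875, -309.9920959472656), (60.16944885253906, 46.0594596862793), 69.9002914428711), 0.6)
```

View pics/c1.png

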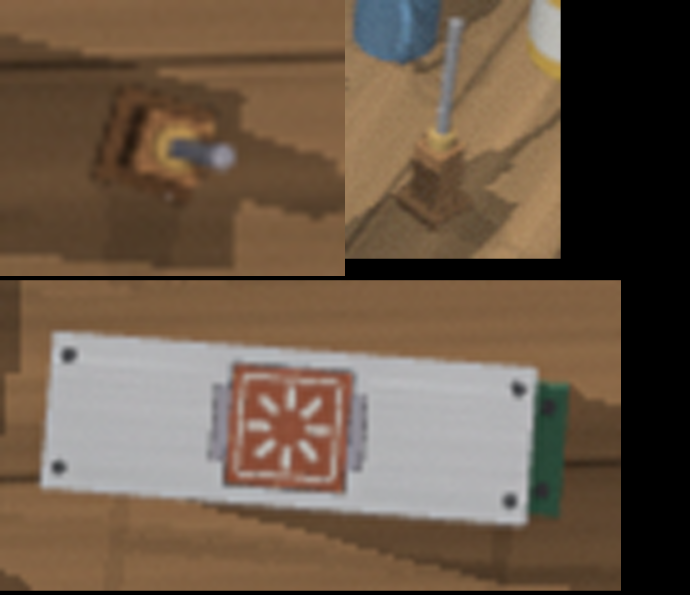

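The crop shows the rod's handle foot spanning about (93..205, 85..200) in crop pixels. Its yaw follows the stand's roughly, at about -6 to -12°. The tile lies flush in the plate, which is yawed about -6°. Next I'll check how the move tool handles rotation.

Emit:
apply_moves([
  {"translation": [0,0,0],"twist": [0,0.5,0],"hand": 1},
])

```text
invalid input
```

```bash
cat > fit.py <<'E'
from h import *
from scipy.optimize import differential_evolution
def box(w,z0,z1):return np.array([[a*w/2,b*w/2,z] for a in(-1,1) for b in(-1,1) for z in(z0,z1)])
def cyl(r,z0,z1):return np.array([[r*np.cos(t),r*np.sin(t),z] for t in np.linspace(0,6.28,13) for z in(z0,z1)])
parts=[box(.046,0,.012),box(.030,.012,.070),cyl(.01,.07,.082),cyl(.005,.082,.195)]
def sil(c,x,y,w):
    m=np.zeros((1680,2240),np.uint8);r=R.from_euler("z",w)
    for p in parts:
        q=proj(c,r.apply(p)+[x,y,0]);cv2.fillConvexPoly(m,cv2.convexHull(((q+.5)*4).astype(np.float32)).astype(int),1)
    return cv2.resize(m*255,(560,420),interpolation=cv2.INTER_AREA)/255.
M={}
for c in("side","top"):
    grab_frame(c);r=regions_of(c,"rod");M[c]=r[0]["pixels"].astype(float);print(c,r[0]["score"],M[c].sum())
def cost(v):
    return sum(1-np.minimum(s,M[c]).sum()/np.maximum(s,M[c]).sum() for c in M for s in[sil(c,*v)])
r=differential_evolution(cost,[(.50,.56),(-.33,-.26),(-.79,.79)],maxiter=14,popsize=8,seed=1)
print(r.x,np.degrees(r.x[2]),r.fun)
print(tri((345.75,164.8),(377.2,242.5)))
E
python3 fit.py
```

```text
side 0.75 339.0
top 0.79 229.0
[ 0.52887079 -0.30429365 -0.29813109] -17.081653354573753 0.21086093038898723
(array([ 0.52784586, -0.30523548,  0.19440946]), np.float64(0.00031812165318167155))
```

```bash
cat >> h.py <<'E'
def plan(dp,tw=0,hand=1,step=.045,n=None,R0=None):
    """rows for a world shift dp and a turn tw about the tool's z"""
    if R0 is None:
        q=state()["tool_rot"];R0=R.from_quat(np.r_[q[1:],q[0]])
    n=n or int(max(np.ceil(np.linalg.norm(dp)/step),np.ceil(abs(tw)/.1),1))
    Rc=R0
    for i in range(n):
        t=Rc.inv().apply(np.array(dp)/n)*10
        print('{"translation":%s,"twist":%.2f,"hand":%g},'%(np.round(t,3).tolist(),tw/n*10,hand))
        Rc=Rc*R.from_rotvec([0,0,tw/n])
E
python3 - <<'E'
from h import *
plan([0,0,.2]);print();plan([.647-.218,-.096+.586,0],.62,n=16)
E
```

```text
{"translation":[-0.0, 0.0, -0.4],"twist":0.00,"hand":1},
{"translation":[-0.0, 0.0, -0.4],"twist":0.00,"hand":1},
{"translation":[-0.0, 0.0, -0.4],"twist":0.00,"hand":1},
{"translation":[-0.0, 0.0, -0.4],"twist":0.00,"hand":1},
{"translation":[-0.0, 0.0, -0.4],"twist":0.00,"hand":1},

{"translation":[0.358, -0.194, -0.0],"twist":0.39,"hand":1},
{"translation":[0.35, -0.207, -0.0],"twist":0.39,"hand":1},
{"translation":[0.342, -0.221, -0.0],"twist":0.39,"hand":1},
{"translation":[0.333, -0.234, -0.0],"twist":0.39,"hand":1},
{"translation":[0.324, -0.247, -0.0],"twist":0.39,"hand":1},
{"translation":[0.314, -0.259, -0.0],"twist":0.39,"hand":1},
{"translation":[0.304, -0.271, -0.0],"twist":0.39,"hand":1},
{"translation":[0.293, -0.283, -0.0],"twist":0.39,"hand":1},
{"translation":[0.282, -0.294, -0.0],"twist":0.39,"hand":1},
{"translation":[0.27, -0.304, -0.0],"twist":0.39,"hand":1},
{"translation":[0.258, -0.315, -0.0],"twist":0.39,"hand":1},
{"translation":[0.246, -0.324, -0.0],"twist":0.39,"hand":1},
{"translation":[0.233, -0.334, -0.0],"twist":0.39,"hand":1},
{"translation":[0.22, -0.342, -0.0],"twist":0.39,"hand":1},
{"translation":[0.207, -0.351, -0.0],"twist":0.39,"hand":1},
{"translation":[0.193, -0.358, -0.0],"twist":0.39,"hand":1},
```

Emit:
apply_moves([
  {"translation": [0,0,-0.45],"twist": 0,"hand": 1},
  {"translation": [0,0,-0.45],"twist": 0,"hand": 1},
  {"translation": [0,0,-0.45],"twist": 0,"hand": 1},
  {"translation": [0,0,-0.45],"twist": 0,"hand": 1},
  {"translation": [0.36,-0.19,0],"twist": 0.39,"hand": 1},
  {"translation": [0.35,-0.21,0],"twist": 0.39,"hand": 1},
  {"translation": [0.34,-0.22,0],"twist": 0.39,"hand": 1},
  {"translation": [0.33,-0.23,0],"twist": 0.39,"hand": 1},
])

```text
time: 2.7
tool_pos: [0.3256, -0.4628, 0.4335]
tool_rot: [0.0, 0.995, 0.099, 0.0]
contact_force: [0.0, -0.9, 0.5]
gripper_width: 0.999
grasp_force: 0.0
```

Emit:
apply_moves([
  {"translation": [0.32,-0.25,0],"twist": 0.39,"hand": 1},
  {"translation": [0.31,-0.26,0],"twist": 0.39,"hand": 1},
  {"translation": [0.3,-0.27,0],"twist": 0.39,"hand": 1},
  {"translation": [0.29,-0.28,0],"twist": 0.39,"hand": 1},
  {"translation": [0.28,-0.29,0],"twist": 0.39,"hand": 1},
  {"translation": [0.27,-0.3,0],"twist": 0.39,"hand": 1},
  {"translation": [0.26,-0.31,0],"twist": 0.39,"hand": 1},
  {"translation": [0.25,-0.32,0],"twist": 0.39,"hand": 1},
])

```text
time: 3.5
tool_pos: [0.5395, -0.2198, 0.4335]
tool_rot: [0.0, 0.998, -0.057, 0.0]
contact_force: [0.1, -0.5, 0.1]
gripper_width: 1.002
grasp_force: 0.0
```

Emit:
apply_moves([
  {"translation": [0.23,-0.33,0],"twist": 0.39,"hand": 1},
  {"translation": [0.22,-0.34,0],"twist": 0.39,"hand": 1},
  {"translation": [0.21,-0.35,0],"twist": 0.39,"hand": 1},
  {"translation": [0.19,-0.36,0],"twist": 0.39,"hand": 1},
])

```text
time: 3.9
tool_pos: [0.6469, -0.0982, 0.4333]
tool_rot: [0.0, 0.991, -0.134, 0.0]
contact_force: [0.4, -1.2, 0.1]
gripper_width: 1.0
grasp_force: 0.0
```

```bash
python3 -c "
from plant import *
s=state();print(s['joint_pos'],s['tool_pos'],s['tool_rot'],s['contact_force'])"
```

```text
[-2.64213560e-01  7.82383920e-02  1.29197577e+00 -1.09112776e-04
  1.77114415e+00  1.57628859e+00] [ 0.64693597 -0.09818209  0.43333072] [ 6.81319502e-05  9.90919648e-01 -1.34455325e-01  1.09293135e-04] [ 0.37815438 -1.23288638  0.07388239]
```

Emit:
apply_moves([
  {"translation": [0.3,0,-0.4],"twist": 0,"hand": 1},
  {"translation": [0.3,0,-0.4],"twist": 0,"hand": 1},
  {"translation": [0.3,0,-0.4],"twist": 0,"hand": 1},
  {"translation": [0.3,0,-0.4],"twist": 0,"hand": 1},
  {"translation": [0.3,0,-0.4],"twist": 0,"hand": 1},
  {"translation": [0.3,0,-0.4],"twist": 0,"hand": 1},
  {"translation": [0.3,0,-0.4],"twist": 0,"hand": 1},
  {"translation": [0.3,0,-0.4],"twist": 0,"hand": 1},
])

```text
time: 4.7
tool_pos: [0.7891, -0.1463, 0.6567]
tool_rot: [0.0, 0.991, -0.134, 0.022]
contact_force: [1.0, -1.0, -1.1]
gripper_width: 0.997
grasp_force: 0.0
```

```bash
python3 -c "
from plant import *
s=state();print(s['joint_pos'],s['tool_pos'],s['tool_rot'],s['contact_force'])"
```

```text
[-0.27768996  0.73327177  0.06098072  0.00755856  2.30291616  1.56669178] [ 0.78908778 -0.14627237  0.65673066] [ 3.92215047e-04  9.90759937e-01 -1.33768001e-01  2.23766850e-02] [ 0.95342589 -0.97387458 -1.05936113]
```

Emit:
apply_moves([
  {"translation": [1,0,0],"twist": 0,"hand": 1},
  {"translation": [1,0,0],"twist": 0,"hand": 1},
])

```text
time: 4.9
tool_pos: [0.8254, -0.1605, 0.6315]
tool_rot: [0.003, 0.99, -0.133, 0.054]
contact_force: [-0.0, 0.2, 0.1]
gripper_width: 1.006
grasp_force: 0.0
```

```bash
cat > st.py <<'E'
from h import *
s=state();q=s['tool_rot'];r=R.from_quat(np.r_[q[1:],q[0]]);A=r.as_matrix()
print(np.round(s['joint_pos'],4),np.round(s['tool_pos'],4),"F",np.round(s['contact_force'],1),"M",np.round(s['ft_torque'],2),"w",round(s['gripper_width'],3),"t",s['time'])
print("tilt",round(np.degrees(np.arccos(-A[2,2])),1),"head z",round(np.degrees(np.arctan2(A[1,2],A[0,2])),1),"y-axis",np.round(A[:,1],3),"z-axis",np.round(A[:,2],3))
E
python3 st.py
```

```text
[-0.2835  0.7702  0.055   0.0125  2.2094  1.5634] [ 0.8254 -0.1605  0.6315] F [-0.   0.2  0.1] M [-0.06  0.04  0.01] w 1.006 t 4.9
tilt 6.2 head z -10.9 y-axis [-0.264 -0.964 -0.008] z-axis [ 0.105 -0.02  -0.994]
```

Emit:
apply_moves([
  {"translation": [0.3,0,-0.25],"twist": 0,"hand": 1},
  {"translation": [0.3,0,-0.25],"twist": 0,"hand": 1},
  {"translation": [0.3,0,-0.25],"twist": 0,"hand": 1},
])

```text
time: 5.2
tool_pos: [0.8245, -0.1669, 0.6521]
tool_rot: [0.005, 0.988, -0.133, 0.084]
contact_force: [-0.5, 0.1, -0.3]
gripper_width: 0.999
grasp_force: 0.0
```

```bash
python3 st.py
```

```text
[-0.2932  0.7472  0.055   0.0206  2.1722  1.5588] [ 0.8245 -0.1669  0.6521] F [-0.5  0.1 -0.3] M [-0.01  0.1  -0.03] w 0.999 t 5.2
tilt 9.6 head z -11.0 y-axis [-0.264 -0.964 -0.013] z-axis [ 0.164 -0.032 -0.986]
```

Emit:
apply_moves([
  {"translation": [1,0,0],"twist": 0,"hand": 1},
  {"translation": [1,0,0],"twist": 0,"hand": 1},
  {"translation": [1,0,0],"twist": 0,"hand": 1},
  {"translation": [1,0,0],"twist": 0,"hand": 1},
  {"translation": [1,0,0],"twist": 0,"hand": 1},
  {"translation": [1,0,0],"twist": 0,"hand": 1},
  {"translation": [1,0,0],"twist": 0,"hand": 1},
  {"translation": [1,0,0],"twist": 0,"hand": 1},
])

```text
time: 6.0
tool_pos: [0.9443, -0.2149, 0.5678]
tool_rot: [0.013, 0.973, -0.131, 0.191]
contact_force: [-1.6, 1.1, -0.6]
gripper_width: 1.001
grasp_force: 0.0
```

```bash
python3 st.py
```

```text
[-0.3111  0.8667  0.055   0.0415  1.8373  1.547 ] [ 0.9443 -0.2149  0.5678] F [-1.6  1.1 -0.6] M [ 0.01  0.2  -0.04] w 1.001 t 6.0
tilt 22.0 head z -11.7 y-axis [-0.261 -0.965 -0.024] z-axis [ 0.367 -0.076 -0.927]
```

Emit:
apply_moves([
  {"translation": [1,0,0],"twist": 0,"hand": 1},
  {"translation": [1,0,0],"twist": 0,"hand": 1},
  {"translation": [1,0,0],"twist": 0,"hand": 1},
  {"translation": [1,0,0],"twist": 0,"hand": 1},
  {"translation": [1,0,0],"twist": 0,"hand": 1},
  {"translation": [1,0,0],"twist": 0,"hand": 1},
  {"translation": [1,0,0],"twist": 0,"hand": 1},
  {"translation": [1,0,0],"twist": 0,"hand": 1},
])

```text
time: 6.8
tool_pos: [1.0068, -0.245, 0.5764]
tool_rot: [0.025, 0.943, -0.128, 0.307]
contact_force: [-0.2, -0.6, 0.3]
gripper_width: 1.001
grasp_force: 0.0
```

Emit:
apply_moves([
  {"translation": [1,0,0],"twist": 0,"hand": 1},
  {"translation": [1,0,0],"twist": 0,"hand": 1},
  {"translation": [1,0,0],"twist": 0,"hand": 1},
  {"translation": [1,0,0],"twist": 0,"hand": 1},
  {"translation": [1,0,0],"twist": 0,"hand": 1},
  {"translation": [1,0,0],"twist": 0,"hand": 1},
])

```text
time: 7.4
tool_pos: [1.0224, -0.2581, 0.6312]
tool_rot: [0.034, 0.912, -0.125, 0.389]
contact_force: [0.2, 0.3, 0.4]
gripper_width: 1.003
grasp_force: 0.0
```

```bash
python3 st.py
```

```text
[-0.3381  0.8621  0.0556  0.0843  1.4253  1.5276] [ 1.0224 -0.2581  0.6312] F [0.2 0.3 0.4] M [ 0.05  0.3  -0.03] w 1.003 t 7.4
tilt 46.0 head z -12.7 y-axis [-0.254 -0.967 -0.036] z-axis [ 0.701 -0.158 -0.695]
```

Emit:
apply_moves([
  {"translation": [1,0,0],"twist": 0,"hand": 1},
  {"translation": [1,0,0],"twist": -0.5,"hand": 1},
])

```text
time: 7.6
tool_pos: [1.0216, -0.2607, 0.6574]
tool_rot: [0.047, 0.903, -0.1, 0.414]
contact_force: [0.2, -0.0, -0.0]
gripper_width: 0.999
grasp_force: 0.0
```

```bash
python3 st.py; python3 - <<'E'
from h import *
s=state()
D=[([-1.33397,.05335,1.61429,0,1.47597],[.21760,-.58529,.25207]),
([-.26421,.07824,1.29198,0,1.77114],[.64694,-.09818,.43333]),
([-.27769,.73327,.06098,.00756,2.30292],[.78909,-.14627,.65673]),
([-.2835,.7702,.055,.0125,2.2094],[.8254,-.1605,.6315]),
([-.3111,.8667,.055,.0415,1.8373],[.9443,-.2149,.5678]),
([-.3381,.8621,.0556,.0843,1.4253],[1.0224,-.2581,.6312]),(s['joint_pos'][:5],s['tool_pos'])]
from scipy.optimize import least_squares
def fk(v,q):
    a1,h,L2,a3,L3,Lt,off=v
    z=lambda t:R.from_euler('z',t);y=lambda t:R.from_euler('y',t)
    w=z(q[3]) * y(q[4])
    r=y(q[1]);p=np.array([a1,off,h])+r.apply([0,0,L2])
    r=r*y(q[2]);p=p+r.apply([a3,0,L3]);r=r*w;p=p+r.apply([0,0,Lt])
    return z(q[0]).apply(p)
f=lambda v:np.concatenate([fk(v,q)-p for q,p in D])
r=least_squares(f,[.05,.4,.5,0,.5,.25,.07]);print(np.round(r.x,4),np.abs(r.fun).max())
r=least_squares(lambda v:np.r_[f(v),(v[3])*10],r.x);print(np.round(r.x,4),np.abs(r.fun).max())
E
```

```text
[-0.3422  0.8443  0.0558  0.091   1.3852  1.474 ] [ 1.0216 -0.2607  0.6574] F [ 0.2 -0.  -0. ] M [ 0.13  0.37 -0.04] w 0.999 t 7.6
tilt 49.3 head z -12.8 y-axis [-0.221 -0.975  0.002] z-axis [ 0.739 -0.169 -0.652]
[0.     0.238  0.4264 0.0957 0.6099 0.2575 0.0742] 4.061871598415312e-05
[-7.560e-02  3.010e-02  5.338e-01  1.000e-04  6.892e-01  2.485e-01
  7.450e-02] 0.017668447692898104
```

```bash
cat > ik.py <<'E'
from h import *
from scipy.optimize import least_squares
V=[0,.238,.4264,.0957,.6099,.2575,.0742]
lo=np.array([-3.01,-1.01,.06,-1.02,.09,-3.14]);hi=np.array([3.01,2.22,2.58,4.17,2.62,3.14])
def fk(q):
    a1,h,L2,a3,L3,Lt,off=V
    z=lambda t:R.from_euler('z',t);y=lambda t:R.from_euler('y',t)
    r=y(q[1]);p=np.array([a1,off,h])+r.apply([0,0,L2])
    r=r*y(q[2]);p=p+r.apply([a3,0,L3]);r=r*z(q[3])*y(q[4])*z(q[5]);p=p+r.apply([0,0,Lt])
    return z(q[0]).apply(p),z(q[0])*r
s=state();Q0=s['joint_pos'];T=R.from_quat(np.r_[s['tool_rot'][1:],s['tool_rot'][0]])
C=(fk(Q0)[1].inv()*T)  # constant flange turn
def ik(p,q=None,Rt=T):
    q=Q0 if q is None else q
    def e(q):
        a,b=fk(q);return np.r_[(a-p)*5,(Rt.inv()*(b*C)).as_rotvec()]
    r=least_squares(e,np.clip(q,lo+.001,hi-.001),bounds=(lo,hi));return r.x,np.abs(r.fun).max()
E
python3 - <<'E'
from ik import *
zt=T.as_matrix()[:,2];rod=np.array([.528,-.3045,0.]);N=np.array([.5915,.0215,0])
print("C",C.as_rotvec(),zt)
q=np.array([-.5,.3,1.8,0,1,1.5])
def chk(n,g):
    global q
    q,e=ik(g-.003*zt,q);print(n,np.round(g-.003*zt,3),np.round(q,2),"err",round(e,4))
g=rod+[0,0,.038]
chk("g",g);chk("pre60",g-.06*zt);chk("pre100",g-.1*zt);chk("pre140",g-.14*zt);chk("preh",g-.1*zt+[0,0,.2]);
for x in(.52,.48,.44,.4):chk(f"x{x}",np.array([x,-.30,.05]))
for x in(.40,.44,.48,.55,.6):chk(f"y.02 x{x}",np.array([x,.02,.05]))
chk("push",N+[0,0,.075])
E
```

```text
C [-1.23314773e-16  3.39115627e-16  1.57079633e+00] [ 0.73918321 -0.16852128 -0.65208034]
g [ 0.526 -0.304  0.04 ] [-0.84  0.01  2.24  1.3   0.47 -0.13] err 0.0
pre60 [ 0.481 -0.294  0.079] [-0.91 -0.2   2.34  1.12  0.56  0.03] err 0.0
pre100 [ 0.452 -0.287  0.105] [-0.96 -0.36  2.4   1.01  0.65  0.13] err 0.0
pre140 [ 0.422 -0.28   0.131] [-1.02 -0.52  2.46  0.92  0.75  0.22] err 0.0
preh [ 0.452 -0.287  0.305] [-0.96 -0.65  2.24  0.67  0.96  0.61] err 0.0
x0.52 [ 0.518 -0.299  0.052] [-0.84 -0.05  2.26  1.25  0.48 -0.07] err 0.0
x0.48 [ 0.478 -0.299  0.052] [-0.92 -0.13  2.34  1.22  0.54 -0.1 ] err 0.0
x0.44 [ 0.438 -0.299  0.052] [-1.01 -0.21  2.41  1.19  0.62 -0.13] err 0.0
x0.4 [ 0.398 -0.299  0.052] [-1.12 -0.3   2.48  1.15  0.7  -0.15] err 0.0
y.02 x0.4 [0.398 0.021 0.052] [ 0.11 -0.54  2.58 -0.7   0.56  2.46] err 0.1563
y.02 x0.44 [0.438 0.021 0.052] [ 0.02 -0.5   2.58 -0.68  0.38  2.4 ] err 0.0845
y.02 x0.48 [0.478 0.021 0.052] [-0.04 -0.44  2.57 -0.73  0.22  2.41] err 0.0
y.02 x0.55 [0.548 0.021 0.052] [-0.03 -0.19  2.39 -1.02  0.17  2.71] err 0.0009
y.02 x0.6 [0.598 0.021 0.052] [-0.03 -0.06  2.27 -1.02  0.17  2.71] err 0.0094
push [0.589 0.022 0.077] [-0.02 -0.14  2.29 -0.84  0.21  2.53] err 0.0
```

```bash
python3 - <<'E'
from ik import *
rod=np.array([.528,-.3045,0.]);N=np.array([.5915,.0215,0])
for th in(40,43,46):
  for ps in(-17,-13,-8):
    Rt=R.from_euler('z',ps,degrees=True)*R.from_euler('y',-th,degrees=True)*R.from_matrix(np.array([[1,0,0],[0,-1,0],[0,0,-1.]]))
    zt=Rt.as_matrix()[:,2]
    g=rod+[0,0,.038];c,s=np.cos(-.105),np.sin(-.105);ux=np.array([c,s,0])
    W=[g-.1*zt,g,g+[0,0,.008],g+[-.06,0,.008],np.array([.46,-.15,.046]),N-.12*ux+[0,0,.046],N-.06*ux+[0,0,.046],N+[0,0,.046],N+[0,0,.076],N+.011*ux+[0,0,.076],N-.011*ux+[0,0,.076]]
    q=np.array([-.7,.1,2.1,.8,.7,.6]);o=[]
    for w in W:
        q,e=ik(w-.003*zt,q,Rt);o.append(np.r_[q,e])
    o=np.array(o);print(th,ps,"err",np.round(o[:,6],3),"q5",np.round(o[:,4],2),"q4",np.round(o[:,3],2),"q3max",o[:,2].max().round(2))
E
```

```text
40 -17 err [0. 0. 0. 0. 0. 0. 0. 0. 0. 0. 0.] q5 [0.64 0.44 0.45 0.52 0.42 0.43 0.38 0.35 0.41 0.41 0.42] q4 [ 0.6   0.77  0.75  0.79  0.43 -0.51 -0.55 -0.55 -0.47 -0.47 -0.47] q3max 2.51
40 -13 err [0. 0. 0. 0. 0. 0. 0. 0. 0. 0. 0.] q5 [0.69 0.49 0.5  0.57 0.46 0.4  0.34 0.32 0.38 0.38 0.39] q4 [ 0.66  0.83  0.8   0.83  0.55 -0.37 -0.4  -0.4  -0.33 -0.33 -0.33] q3max 2.51
40 -8 err [0. 0. 0. 0. 0. 0. 0. 0. 0. 0. 0.] q5 [0.76 0.56 0.57 0.64 0.52 0.38 0.32 0.29 0.36 0.36 0.36] q4 [ 0.72  0.87  0.85  0.86  0.67 -0.15 -0.16 -0.16 -0.13 -0.13 -0.13] q3max 2.52
43 -17 err [0. 0. 0. 0. 0. 0. 0. 0. 0. 0. 0.] q5 [0.61 0.41 0.42 0.5  0.37 0.39 0.33 0.31 0.36 0.36 0.37] q4 [ 0.7   0.93  0.9   0.93  0.54 -0.64 -0.7  -0.72 -0.59 -0.59 -0.59] q3max 2.54
43 -13 err [0. 0. 0. 0. 0. 0. 0. 0. 0. 0. 0.] q5 [0.67 0.47 0.48 0.56 0.42 0.35 0.28 0.26 0.32 0.32 0.33] q4 [ 0.76  0.97  0.94  0.96  0.67 -0.47 -0.53 -0.55 -0.43 -0.43 -0.43] q3max 2.54
43 -8 err [0. 0. 0. 0. 0. 0. 0. 0. 0. 0. 0.] q5 [0.75 0.55 0.56 0.64 0.5  0.32 0.25 0.22 0.29 0.29 0.3 ] q4 [ 0.81  0.99  0.97  0.97  0.79 -0.19 -0.22 -0.23 -0.17 -0.17 -0.17] q3max 2.55
46 -17 err [0. 0. 0. 0. 0. 0. 0. 0. 0. 0. 0.] q5 [0.58 0.39 0.4  0.49 0.32 0.35 0.29 0.27 0.32 0.31 0.32] q4 [ 0.82  1.11  1.07  1.08  0.69 -0.8  -0.9  -0.94 -0.76 -0.76 -0.75] q3max 2.56
46 -13 err [0. 0. 0. 0. 0. 0. 0. 0. 0. 0. 0.] q5 [0.65 0.46 0.47 0.56 0.39 0.29 0.23 0.21 0.26 0.26 0.27] q4 [ 0.87  1.13  1.09  1.09  0.82 -0.62 -0.73 -0.78 -0.58 -0.58 -0.58] q3max 2.56
46 -8 err [0. 0. 0. 0. 0. 0. 0. 0. 0. 0. 0.] q5 [0.74 0.55 0.56 0.64 0.47 0.25 0.18 0.15 0.22 0.22 0.23] q4 [ 0.92  1.13  1.1   1.09  0.93 -0.27 -0.33 -0.36 -0.24 -0.24 -0.24] q3max 2.57
```

```bash
python3 - <<'E'
from ik import *
u=np.array([.975,-.222,0]);n=np.array([.222,.975,0]);q=np.array([-.22,-.3,2.2,0,.9,1.57])
for z in(.25,.35,.45):
  for r in(.6,.5,.46,.42,.38,.34,.3):
    q,e=ik(r*u+.074*n+[0,0,z],q);print(z,r,np.round(q[1:5],2),round(e,3))
p=state()['tool_pos']
plan(.55*u+.074*n+[0,0,.36]-p,n=14,R0=T)
E
```

```text
0.25 0.6 [-0.43  2.19  0.    0.52] 0.0
0.25 0.5 [-0.78  2.4   0.    0.67] 0.0
0.25 0.46 [-0.96  2.48  0.    0.76] 0.0
0.25 0.42 [-1.01  2.48 -0.1   0.87] 0.078
0.25 0.38 [-1.01  2.46 -0.26  1.  ] 0.16
0.25 0.34 [-1.01  2.46 -0.43  1.13] 0.214
0.25 0.3 [-1.01  2.47 -0.62  1.28] 0.303
0.35 0.6 [-0.5   2.07  0.    0.71] 0.0
0.35 0.5 [-0.82  2.25  0.    0.85] 0.0
0.35 0.46 [-0.97  2.32  0.    0.93] 0.0
0.35 0.42 [-1.01  2.32 -0.08  1.04] 0.067
0.35 0.38 [-1.01  2.29 -0.19  1.17] 0.144
0.35 0.34 [-1.01  2.27 -0.33  1.29] 0.204
0.35 0.3 [-1.01  2.27 -0.5   1.42] 0.255
0.45 0.6 [-0.52  1.92  0.    0.88] 0.0
0.45 0.5 [-0.8   2.08  0.    1.  ] 0.0
0.45 0.46 [-0.92  2.14  0.    1.07] 0.0
0.45 0.42 [-1.01  2.16 -0.03  1.15] 0.026
0.45 0.38 [-1.01  2.13 -0.12  1.28] 0.108
0.45 0.34 [-1.01  2.11 -0.24  1.39] 0.177
0.45 0.3 [-1.01  2.09 -0.38  1.51] 0.221
{"translation":[-0.396, -0.073, -0.134],"twist":0.00,"hand":1},
{"translation":[-0.396, -0.073, -0.134],"twist":0.00,"hand":1},
{"translation":[-0.396, -0.073, -0.134],"twist":0.00,"hand":1},
{"translation":[-0.396, -0.073, -0.134],"twist":0.00,"hand":1},
{"translation":[-0.396, -0.073, -0.134],"twist":0.00,"hand":1},
{"translation":[-0.396, -0.073, -0.134],"twist":0.00,"hand":1},
{"translation":[-0.396, -0.073, -0.134],"twist":0.00,"hand":1},
{"translation":[-0.396, -0.073, -0.134],"twist":0.00,"hand":1},
{"translation":[-0.396, -0.073, -0.134],"twist":0.00,"hand":1},
{"translation":[-0.396, -0.073, -0.134],"twist":0.00,"hand":1},
{"translation":[-0.396, -0.073, -0.134],"twist":0.00,"hand":1},
{"translation":[-0.396, -0.073, -0.134],"twist":0.00,"hand":1},
{"translation":[-0.396, -0.073, -0.134],"twist":0.00,"hand":1},
{"translation":[-0.396, -0.073, -0.134],"twist":0.00,"hand":1},
```

Emit:
apply_moves([
  {"translation": [-0.4,-0.07,-0.16],"twist": 0,"hand": 1},
  {"translation": [-0.4,-0.07,-0.16],"twist": 0,"hand": 1},
  {"translation": [-0.4,-0.07,-0.16],"twist": 0,"hand": 1},
  {"translation": [-0.4,-0.07,-0.16],"twist": 0,"hand": 1},
  {"translation": [-0.4,-0.07,-0.16],"twist": 0,"hand": 1},
  {"translation": [-0.4,-0.07,-0.16],"twist": 0,"hand": 1},
  {"translation": [-0.4,-0.07,-0.16],"twist": 0,"hand": 1},
  {"translation": [-0.4,-0.07,-0.16],"twist": 0,"hand": 1},
])

```text
time: 8.4
tool_pos: [0.7665, -0.1513, 0.5184]
tool_rot: [0.047, 0.903, -0.101, 0.414]
contact_force: [-0.1, 0.1, 0.5]
gripper_width: 1.004
grasp_force: 0.0
```

Emit:
apply_moves([
  {"translation": [-0.35,-0.07,-0.2],"twist": 0,"hand": 1},
  {"translation": [-0.35,-0.07,-0.2],"twist": 0,"hand": 1},
  {"translation": [-0.35,-0.07,-0.2],"twist": 0,"hand": 1},
  {"translation": [-0.35,-0.07,-0.2],"twist": 0,"hand": 1},
  {"translation": [-0.35,-0.07,-0.2],"twist": 0,"hand": 1},
])

```text
time: 8.9
tool_pos: [0.5892, -0.0753, 0.4514]
tool_rot: [0.047, 0.903, -0.101, 0.414]
contact_force: [-0.6, -0.8, 0.5]
gripper_width: 1.003
grasp_force: 0.0
```

```bash
python3 st.py
```

```text
[-0.2667 -0.5529  1.9381  0.0419  0.8968  1.5155] [ 0.5892 -0.0753  0.4514] F [-0.6 -0.8  0.5] M [ 0.1   0.35 -0.  ] w 1.003 t 8.9
tilt 49.3 head z -12.8 y-axis [-0.221 -0.975  0.001] z-axis [ 0.739 -0.168 -0.652]
```

Emit:
apply_moves([
  {"translation": [-0.33,-0.05,-0.37],"twist": 0,"hand": 1},
  {"translation": [-0.33,-0.05,-0.37],"twist": 0,"hand": 1},
  {"translation": [-0.33,-0.05,-0.37],"twist": 0,"hand": 1},
  {"translation": [-0.33,0,-0.37],"twist": 0,"hand": 1},
  {"translation": [-0.33,0,-0.37],"twist": 0,"hand": 1},
])

```text
time: 9.4
tool_pos: [0.4178, 0.005, 0.4637]
tool_rot: [0.054, 0.912, -0.107, 0.392]
contact_force: [0.3, 1.3, 0.4]
gripper_width: 0.999
grasp_force: 0.0
```

```bash
python3 st.py
```

```text
[-0.0952 -1.0104  2.1366 -0.1228  1.2105  1.704 ] [0.4178 0.005  0.4637] F [0.3 1.3 0.4] M [0.07 0.35 0.02] w 0.999 t 9.4
tilt 46.6 head z -14.5 y-axis [-0.238 -0.971  0.014] z-axis [ 0.704 -0.182 -0.687]
```

Emit:
apply_moves([
  {"translation": [-0.35,0.1,-0.35],"twist": 0,"hand": 1},
  {"translation": [-0.35,0.1,-0.35],"twist": 0,"hand": 1},
  {"translation": [-0.35,0.1,-0.35],"twist": 0,"hand": 1},
])

```text
time: 9.7
tool_pos: [0.3667, 0.0524, 0.5027]
tool_rot: [0.071, 0.922, -0.117, 0.363]
contact_force: [0.5, 0.9, 0.1]
gripper_width: 1.0
grasp_force: 0.0
```

```bash
python3 st.py
```

```text
[ 0.1625 -1.0109  2.0524 -0.3277  1.4113  1.9217] [0.3667 0.0524 0.5027] F [0.5 0.9 0.1] M [0.05 0.28 0.03] w 1.0 t 9.7
tilt 43.4 head z -18.2 y-axis [-0.267 -0.963  0.045] z-axis [ 0.653 -0.215 -0.727]
```

```bash
python3 - <<'E'
from ik import *
T2=T*R.from_rotvec([0,0,.065]);A=T2.as_matrix();zt=A[:,2];print(A.round(3).tolist())
g=np.array([.528,-.3045,.038]);tcp=g-.003*zt;p=s['tool_pos']
pre=tcp-.1*zt;print("tcp",tcp,"pre",pre)
q=Q0.copy()
for w in np.linspace(p,pre+[0,0,.2],8).tolist()+np.linspace(pre+[0,0,.2],pre,4).tolist()+[tcp]:
    q,e=ik(np.array(w),q,T2);print(np.round(q,2),round(e,4))
print("leg1");plan(pre+[0,0,.2]-p,n=10,R0=T2);print("down");plan([0,0,-.2],n=5,R0=T2)
E
```

```text
[[0.69, -0.313, 0.653], [-0.227, -0.95, -0.215], [0.687, 0.0, -0.727]]
tcp [ 0.52604246 -0.30385478  0.04017985] pre [ 0.46079114 -0.2823475   0.1128414 ]
[ 0.16 -1.01  2.05 -0.33  1.41  1.99] 0.0005
[-0.04 -1.01  2.09 -0.21  1.36  1.82] 0.0295
[-0.25 -1.01  2.13 -0.06  1.31  1.64] 0.0393
[-0.45 -1.01  2.18  0.09  1.24  1.44] 0.0213
[-0.6  -0.98  2.22  0.21  1.17  1.28] 0.0
[-0.71 -0.88  2.22  0.3   1.1   1.14] 0.0
[-0.8  -0.76  2.21  0.38  1.03  1.01] 0.0
[-0.86 -0.62  2.17  0.45  0.96  0.89] 0.0
[-0.86 -0.62  2.17  0.45  0.96  0.89] 0.0
[-0.86 -0.58  2.26  0.49  0.84  0.81] 0.0
[-0.86 -0.5   2.32  0.57  0.72  0.71] 0.0
[-0.86 -0.37  2.36  0.7   0.59  0.55] 0.0
[-0.78 -0.02  2.22  0.94  0.39  0.32] 0.0
leg1
{"translation":[0.011, 0.288, 0.271],"twist":0.00,"hand":1},
{"translation":[0.011, 0.288, 0.271],"twist":0.00,"hand":1},
{"translation":[0.011, 0.288, 0.271],"twist":0.00,"hand":1},
{"translation":[0.011, 0.288, 0.271],"twist":0.00,"hand":1},
{"translation":[0.011, 0.288, 0.271],"twist":0.00,"hand":1},
{"translation":[0.011, 0.288, 0.271],"twist":0.00,"hand":1},
{"translation":[0.011, 0.288, 0.271],"twist":0.00,"hand":1},
{"translation":[0.011, 0.288, 0.271],"twist":0.00,"hand":1},
{"translation":[0.011, 0.288, 0.271],"twist":0.00,"hand":1},
{"translation":[0.011, 0.288, 0.271],"twist":0.00,"hand":1},
down
{"translation":[-0.275, -0.0, 0.291],"twist":0.00,"hand":1},
{"translation":[-0.275, -0.0, 0.291],"twist":0.00,"hand":1},
{"translation":[-0.275, -0.0, 0.291],"twist":0.00,"hand":1},
{"translation":[-0.275, -0.0, 0.291],"twist":0.00,"hand":1},
{"translation":[-0.275, -0.0, 0.291],"twist":0.00,"hand":1},
```

Emit:
apply_moves([
  {"translation": [0.34,0,0.33],"twist": 0.32,"hand": 1},
  {"translation": [0.34,0,0.33],"twist": 0.33,"hand": 1},
  {"translation": [0.34,0,0.33],"twist": 0,"hand": 1},
  {"translation": [-0.11,0.36,0.22],"twist": 0,"hand": 1},
  {"translation": [-0.11,0.36,0.22],"twist": 0,"hand": 1},
  {"translation": [-0.11,0.36,0.22],"twist": 0,"hand": 1},
  {"translation": [-0.11,0.36,0.22],"twist": 0,"hand": 1},
  {"translation": [-0.11,0.36,0.22],"twist": 0,"hand": 1},
])

```text
time: 10.5
tool_pos: [0.4807, -0.1723, 0.3827]
tool_rot: [0.059, 0.917, -0.146, 0.366]
contact_force: [1.2, 0.3, -0.4]
gripper_width: 0.999
grasp_force: 0.0
```

Emit:
apply_moves([
  {"translation": [-0.11,0.36,0.22],"twist": 0,"hand": 1},
  {"translation": [-0.11,0.36,0.22],"twist": 0,"hand": 1},
  {"translation": [-0.11,0.36,0.22],"twist": 0,"hand": 1},
])

```text
time: 10.8
tool_pos: [0.4673, -0.282, 0.3124]
tool_rot: [0.06, 0.917, -0.146, 0.366]
contact_force: [0.3, -0.2, -1.3]
gripper_width: 1.001
grasp_force: 0.0
```

```bash
python3 st.py; python3 - <<'E'
from ik import *
zt=T.as_matrix()[:,2];g=np.array([.528,-.3045,.038]);pre=g-.103*zt
plan(pre-s['tool_pos'],n=6,R0=T)
E
```

```text
[-0.8471 -0.6078  2.1677  0.4424  0.9426  0.8965] [ 0.4673 -0.282   0.3124] F [ 0.3 -0.2 -1.3] M [0.08 0.29 0.01] w 1.001 t 10.8
tilt 43.6 head z -18.4 y-axis [-0.312 -0.95   0.003] z-axis [ 0.654 -0.217 -0.725]
{"translation":[-0.237, 0.003, 0.234],"twist":0.00,"hand":1},
{"translation":[-0.237, 0.003, 0.234],"twist":0.00,"hand":1},
{"translation":[-0.237, 0.003, 0.234],"twist":0.00,"hand":1},
{"translation":[-0.237, 0.003, 0.234],"twist":0.00,"hand":1},
{"translation":[-0.237, 0.003, 0.234],"twist":0.00,"hand":1},
{"translation":[-0.237, 0.003, 0.234],"twist":0.00,"hand":1},
```

Emit:
apply_moves([
  {"translation": [-0.237,0,0.234],"twist": 0,"hand": 1},
  {"translation": [-0.237,0,0.234],"twist": 0,"hand": 1},
  {"translation": [-0.237,0,0.234],"twist": 0,"hand": 1},
  {"translation": [-0.237,0,0.234],"twist": 0,"hand": 1},
  {"translation": [-0.237,0,0.234],"twist": 0,"hand": 1},
  {"translation": [-0.237,0.02,0.234],"twist": 0,"hand": 1},
  {"translation": [0,0,0.2],"twist": 0,"hand": 1},
  {"translation": [0,0,0.2],"twist": 0,"hand": 1},
])

```text
time: 11.6
tool_pos: [0.4866, -0.289, 0.0823]
tool_rot: [0.059, 0.918, -0.147, 0.365]
contact_force: [0.1, 0.7, 1.4]
gripper_width: 1.0
grasp_force: 0.0
```

Emit:
apply_moves([
  {"translation": [0,0,0.2],"twist": 0,"hand": 1},
  {"translation": [0,0,0.15],"twist": 0,"hand": 1},
  {"translation": [0,0,0.15],"twist": 0,"hand": 1},
  {"translation": [0,0,0.1],"twist": 0,"hand": 1},
])

```text
time: 12.0
tool_pos: [0.5265, -0.3021, 0.0395]
tool_rot: [0.059, 0.918, -0.146, 0.365]
contact_force: [-0.1, 0.7, 0.6]
gripper_width: 1.002
grasp_force: 0.0
```

```bash
python3 st.py; python3 - <<'E'
from h import *
a=grab_frame("side");b=grab_frame("top")
C=np.zeros((300,790,3),np.uint8)
C[:300,:390]=cv2.resize(a[150:220,300:391],(390,300),interpolation=cv2.INTER_CUBIC);C[:300,400:790]=cv2.resize(b[200:270,330:421],(390,300),interpolation=cv2.INTER_CUBIC)
cv2.imwrite("pics/g1.png",C[:,:,::-1])
E
```

```text
[-0.7741 -0.0152  2.2187  0.9397  0.3836  0.323 ] [ 0.5265 -0.3021  0.0395] F [-0.1  0.7  0.6] M [0.11 0.36 0.  ] w 1.002 t 12.0
tilt 43.4 head z -18.3 y-axis [-0.311 -0.95   0.002] z-axis [ 0.653 -0.215 -0.726]
```

View pics/g1.png

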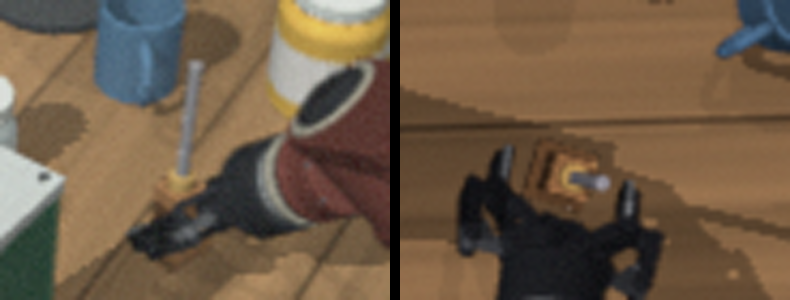

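The crop shows the rod standing midway between the open fingers: tips at about (505,160) and (628,195), grip at (570,175). The gripper body is clear of the shaft, so I'll close.

Emit:
apply_moves([
  {"translation": [0,0.02,0],"twist": 0,"hand": 0.6},
  {"translation": [0,0,0],"twist": 0,"hand": 0.4},
  {"translation": [0,0,0],"twist": 0,"hand": 0},
  {"translation": [0,0,0],"twist": 0,"hand": 0},
  {"translation": [0,0,0],"twist": 0,"hand": 0},
  {"translation": [0,0,0],"twist": 0,"hand": 0},
])

```text
time: 12.7
tool_pos: [0.5253, -0.3035, 0.04]
tool_rot: [0.059, 0.918, -0.146, 0.365]
contact_force: [-5.3, 2.4, 7.0]
gripper_width: 0.342
grasp_force: 60.2
```

```bash
python3 st.py
```

```text
[-0.7789 -0.0167  2.2189  0.9406  0.3885  0.3191] [ 0.5253 -0.3035  0.04  ] F [-5.3  2.4  7. ] M [0.18 0.29 0.09] w 0.342 t 12.7
tilt 43.4 head z -18.2 y-axis [-0.311 -0.95   0.001] z-axis [ 0.653 -0.214 -0.727]
```

Emit:
apply_moves([
  {"translation": [0.028,0,-0.029],"twist": 0,"hand": 0},
  {"translation": [0.028,0,-0.029],"twist": 0,"hand": 0},
  {"translation": [0,0,0],"twist": 0,"hand": 0},
])

```text
time: 13.0
tool_pos: [0.5254, -0.3035, 0.0479]
tool_rot: [0.059, 0.918, -0.146, 0.365]
contact_force: [0.8, 0.1, -1.5]
gripper_width: 0.343
grasp_force: 59.4
```

```bash
python3 st.py; python3 - <<'E'
from h import *
a=grab_frame("side");b=grab_frame("top")
for c in("side","top"):
    r=regions_of(c,"rod_tip");print(c,len(r))
C=np.zeros((300,790,3),np.uint8)
C[:300,:390]=cv2.resize(a[150:220,300:391],(390,300),interpolation=cv2.INTER_CUBIC);C[:300,400:790]=cv2.resize(b[200:270,330:421],(390,300),interpolation=cv2.INTER_CUBIC)
cv2.imwrite("pics/g2.png",C[:,:,::-1])
E
```

```text
[-0.7785 -0.0353  2.219   0.9037  0.3996  0.3588] [ 0.5254 -0.3035  0.0479] F [ 0.8  0.1 -1.5] M [ 0.18  0.48 -0.02] w 0.343 t 13.0
tilt 43.4 head z -18.2 y-axis [-0.311 -0.951  0.001] z-axis [ 0.653 -0.214 -0.727]
side 1
top 1
```

View pics/g2.png

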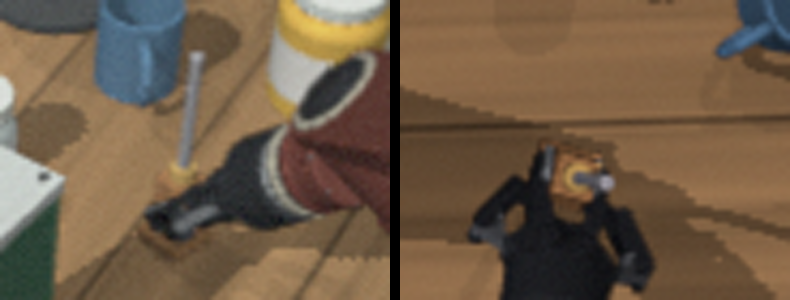

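The rod is gripped and lifted about 8 mm. Its tip shows at crop (197,54) side and (608,182) top, and the foot is clear of the bench. Next I'll compute the tip and plan the route to the stand.

```bash
python3 - <<'E'
from ik import *
tip,e=tri((345.97-.3,162.6),(378.5-.3,242.4));p=s['tool_pos'];print("tip",tip,e,"tip-tcp",tip-p)
# assume vertical rod: axis through grasp point
zt=T.as_matrix()[:,2];off=tip-p
N=np.array([.5915,.0215]);ux=np.array([np.cos(-.105),np.sin(-.105)])
def tcp_for(xs,z):return np.r_[N+xs*ux-off[:2],z]
W=[p,p+[-.06,0,0],tcp_for(-.15,.048),tcp_for(-.06,.048),tcp_for(-.011,.048),tcp_for(.011,.078)]
q=Q0
for a,b in zip(W,W[1:]):
    for t in(.5,1):q,e=ik(a+(b-a)*t,q);print(np.round(a+(b-a)*t,3),np.round(q,2),round(e,4))
    plan(b-a,R0=T,hand=0,step=.04)
E
```

```text
tip [ 0.52890134 -0.30639166  0.20244177] 0.0008876510064995685 tip-tcp [ 0.00378311 -0.00320729  0.15538745]
[ 0.495 -0.303  0.047] [-0.83 -0.1   2.28  0.93  0.44  0.3 ] 0.0
[ 0.465 -0.303  0.047] [-0.89 -0.16  2.33  0.94  0.48  0.25] 0.0
{"translation":[-0.207, 0.093, -0.196],"twist":0.00,"hand":0},
{"translation":[-0.207, 0.093, -0.196],"twist":0.00,"hand":0},
[ 0.452 -0.131  0.048] [-0.52 -0.5   2.57  0.41  0.35  1.03] 0.0
[0.439 0.04  0.048] [ 0.08 -0.52  2.58 -0.66  0.46  2.48] 0.009
{"translation":[-0.106, -0.354, -0.102],"twist":0.00,"hand":0},
{"translation":[-0.106, -0.354, -0.102],"twist":0.00,"hand":0},
{"translation":[-0.106, -0.354, -0.102],"twist":0.00,"hand":0},
{"translation":[-0.106, -0.354, -0.102],"twist":0.00,"hand":0},
{"translation":[-0.106, -0.354, -0.102],"twist":0.00,"hand":0},
{"translation":[-0.106, -0.354, -0.102],"twist":0.00,"hand":0},
{"translation":[-0.106, -0.354, -0.102],"twist":0.00,"hand":0},
{"translation":[-0.106, -0.354, -0.102],"twist":0.00,"hand":0},
{"translation":[-0.106, -0.354, -0.102],"twist":0.00,"hand":0},
[0.483 0.036 0.048] [ 0.05 -0.36  2.48 -0.72  0.38  2.53] 0.0
[0.528 0.031 0.048] [ 0.03 -0.21  2.38 -0.76  0.35  2.56] 0.0
{"translation":[0.213, -0.063, 0.201],"twist":0.00,"hand":0},
{"translation":[0.213, -0.063, 0.201],"twist":0.00,"hand":0},
{"translation":[0.213, -0.063, 0.201],"twist":0.00,"hand":0},
[0.552 0.028 0.048] [ 0.02 -0.15  2.32 -0.78  0.33  2.57] 0.0
[0.577 0.026 0.048] [ 0.02 -0.08  2.26 -0.78  0.32  2.57] 0.0
{"translation":[0.174, -0.051, 0.164],"twist":0.00,"hand":0},
{"translation":[0.174, -0.051, 0.164],"twist":0.00,"hand":0},
[0.588 0.025 0.063] [ 0.01 -0.09  2.24 -0.71  0.35  2.5 ] 0.0
[0.599 0.024 0.078] [ 0.01 -0.1   2.21 -0.65  0.37  2.43] 0.0
{"translation":[0.362, -0.046, -0.071],"twist":0.00,"hand":0},
```

Emit:
apply_moves([
  {"translation": [-0.173,0.078,-0.163],"twist": 0,"hand": 0},
  {"translation": [-0.173,0.078,-0.163],"twist": 0,"hand": 0},
  {"translation": [-0.063,-0.27,-0.059],"twist": 0,"hand": 0},
  {"translation": [-0.063,-0.27,-0.059],"twist": 0,"hand": 0},
  {"translation": [-0.063,-0.27,-0.059],"twist": 0,"hand": 0},
  {"translation": [-0.063,-0.27,-0.059],"twist": 0,"hand": 0},
  {"translation": [-0.063,-0.27,-0.059],"twist": 0,"hand": 0},
  {"translation": [-0.063,-0.27,-0.059],"twist": 0,"hand": 0},
])

```text
time: 14.0
tool_pos: [0.476, -0.1322, 0.0467]
tool_rot: [0.058, 0.918, -0.146, 0.365]
contact_force: [-0.3, 0.5, -1.8]
gripper_width: 0.343
grasp_force: 60.1
```

Emit:
apply_moves([
  {"translation": [-0.063,-0.27,-0.059],"twist": 0,"hand": 0},
  {"translation": [-0.063,-0.27,-0.059],"twist": 0,"hand": 0},
  {"translation": [-0.063,-0.27,-0.059],"twist": 0,"hand": 0},
  {"translation": [-0.063,-0.27,-0.059],"twist": 0,"hand": 0},
  {"translation": [-0.063,-0.27,-0.059],"twist": 0,"hand": 0},
  {"translation": [-0.063,-0.27,-0.059],"twist": 0,"hand": 0},
  {"translation": [0,0,0],"twist": 0,"hand": 0},
])

```text
time: 14.7
tool_pos: [0.477, 0.018, 0.0456]
tool_rot: [0.057, 0.919, -0.144, 0.362]
contact_force: [0.5, 1.0, -1.4]
gripper_width: 0.341
grasp_force: 60.1
```

```bash
python3 st.py; python3 - <<'E'
from h import *
a=grab_frame("side");b=grab_frame("top")
print(rect("side","tile",.232),rect("top","tile",.232))
C=np.zeros((590,780,3),np.uint8)
C[:585,:390]=cv2.resize(a[170:287,240:318],(390,585),interpolation=cv2.INTER_CUBIC);C[:585,390:780]=cv2.resize(b[190:307,225:303],(390,585),interpolation=cv2.INTER_CUBIC)
cv2.imwrite("pics/g3.png",C[:,:,::-1])
E
```

```text
[-0.0079 -0.3907  2.5072 -0.6169  0.3599  2.381 ] [0.477  0.018  0.0456] F [ 0.5  1.  -1.4] M [0.08 0.45 0.04] w 0.341 t 14.7
tilt 43.0 head z -17.8 y-axis [-0.306 -0.952  0.001] z-axis [ 0.649 -0.209 -0.731]
(((590.5126953125, 21.108125686645508), (64.0280990600586, 66.69000244140625), 83.22212219238281), 0.89) (((591.912353515625, 21.377473831176758), (63.999794006347656, 63.76524353027344), 83.9700698852539), 0.56)
```

View pics/g3.png

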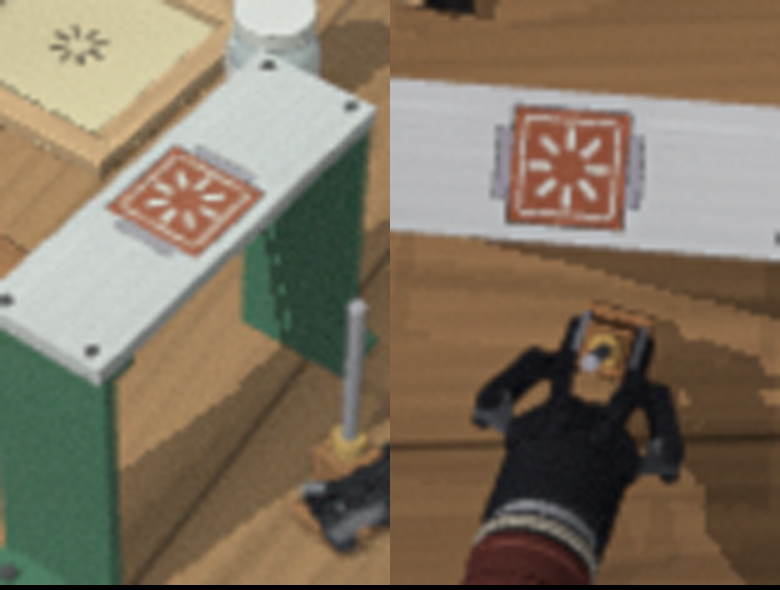

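```bash
python3 - <<'E'
from h import *
t,e=tri((311.0,230.2),(265.0,261.8));p=state()['tool_pos'];print("tip",t,e,t-p)
print("tile",tri((277,209.6),(260.6,223.2)))
for c,uv in(("side",(311,230.2)),("top",(265,261.8))):print(c,toz(c,[uv],.2008))
# plate long edges orientation + centre from black screws via top image
b=grab_frame("top")
m=(b.astype(int).min(2)>120).astype(np.uint8);m[:190]=0;m[250:]=0;m[:,:205]=0;m[:,325:]=0
m=cv2.morphologyEx(m,cv2.MORPH_CLOSE,np.ones((5,5)))
c=max(cv2.findContours(m,0,1)[0],key=cv2.contourArea)[:,0]
print(cv2.minAreaRect((toz("top",c,.232)[:,:2]*1000).astype(np.float32)))
E
```

```text
tip [0.4829629  0.01375594 0.20058025] 0.0008359119928539972 [ 0.00596063 -0.00073318  0.15497147]
tile (array([0.59136433, 0.02062277, 0.23139873]), np.float64(0.00024326926348042127))
side [[0.48324155 0.01414205 0.2008    ]]
top [[0.48260737 0.0135479  0.2008    ]]
((592.0917358398438, 21.71430206298828), (260.2418518066406, 84.41764831542969), 84.06597137451172)
```

```bash
python3 - <<'E'
from ik import *
print(T.as_matrix().round(3).tolist())
plan([.0973,.0057,.001],n=4,R0=T,hand=0);print("up 4mm");plan([0,0,.004],R0=T,hand=0,n=1);print("ux 2mm");plan(.002*np.array([.9947,-.1033,0]),n=1,R0=T,hand=0);print("uy 2mm");plan(.002*np.array([.1033,.9947,0]),n=1,R0=T,hand=0)
E
```

```text
[[0.695, -0.312, 0.648], [-0.228, -0.95, -0.213], [0.682, 0.001, -0.731]]
{"translation":[0.168, -0.089, 0.153],"twist":0.00,"hand":0},
{"translation":[0.168, -0.089, 0.153],"twist":0.00,"hand":0},
{"translation":[0.168, -0.089, 0.153],"twist":0.00,"hand":0},
{"translation":[0.168, -0.089, 0.153],"twist":0.00,"hand":0},
up 4mm
{"translation":[0.027, 0.0, -0.029],"twist":0.00,"hand":0},
ux 2mm
{"translation":[0.014, -0.004, 0.013],"twist":0.00,"hand":0},
uy 2mm
{"translation":[-0.003, -0.02, -0.003],"twist":0.00,"hand":0},
```

Emit:
apply_moves([
  {"translation": [0.168,-0.089,0.153],"twist": 0,"hand": 0},
  {"translation": [0.168,-0.089,0.153],"twist": 0,"hand": 0},
  {"translation": [0.168,-0.089,0.153],"twist": 0,"hand": 0},
  {"translation": [0.168,-0.089,0.153],"twist": 0,"hand": 0},
  {"translation": [0,0,0],"twist": 0,"hand": 0},
  {"translation": [0.027,0,-0.029],"twist": 0,"hand": 0},
  {"translation": [0,0,0],"twist": 0,"hand": 0},
])

```text
time: 15.65
tool_pos: [0.5739, 0.02, 0.0509]
tool_rot: [0.058, 0.919, -0.147, 0.362]
contact_force: [-0.3, -0.2, -1.4]
gripper_width: 0.344
grasp_force: 60.1
```

```bash
python3 st.py
```

```text
[ 1.7000e-03 -9.9500e-02  2.2698e+00 -7.3260e-01  3.2630e-01  2.5129e+00] [0.5739 0.02   0.0509] F [-0.3 -0.2 -1.4] M [0.1  0.49 0.05] w 0.344 t 15.65
tilt 43.0 head z -18.2 y-axis [-0.312 -0.95   0.001] z-axis [ 0.648 -0.213 -0.731]
```

Emit:
apply_moves([
  {"translation": [-0.006,-0.038,-0.006],"twist": 0,"hand": 0},
  {"translation": [0.02,0,-0.022],"twist": 0,"hand": 0},
  {"translation": [0,0,0],"twist": 0,"hand": 0},
])

```text
time: 15.95
tool_pos: [0.5749, 0.0249, 0.0545]
tool_rot: [0.058, 0.919, -0.146, 0.363]
contact_force: [0.9, -0.2, -1.3]
gripper_width: 0.344
grasp_force: 60.1
```

Emit:
apply_moves([
  {"translation": [0.007,0,-0.007],"twist": 0,"hand": 0},
  {"translation": [0,0,0],"twist": 0,"hand": 0},
])

```text
time: 16.15
tool_pos: [0.5749, 0.0247, 0.0549]
tool_rot: [0.058, 0.919, -0.146, 0.362]
contact_force: [-0.4, 0.2, -1.4]
gripper_width: 0.341
grasp_force: 60.0
```

Emit:
apply_moves([
  {"translation": [0.003,0,-0.004],"twist": 0,"hand": 0},
  {"translation": [0,0,0],"twist": 0,"hand": 0},
])

```text
time: 16.35
tool_pos: [0.5747, 0.0247, 0.0551]
tool_rot: [0.058, 0.919, -0.146, 0.362]
contact_force: [0.2, -0.2, -3.2]
gripper_width: 0.345
grasp_force: 59.9
```

Emit:
apply_moves([
  {"translation": [0.005,0,-0.005],"twist": 0,"hand": 0},
  {"translation": [0,0,0],"twist": 0,"hand": 0},
])

```text
time: 16.55
tool_pos: [0.5742, 0.0246, 0.0551]
tool_rot: [0.058, 0.919, -0.146, 0.361]
contact_force: [1.2, 0.7, -6.5]
gripper_width: 0.345
grasp_force: 59.6
```

Emit:
apply_moves([
  {"translation": [0.007,-0.001,0.007],"twist": 0,"hand": 0},
  {"translation": [0.007,-0.001,0.007],"twist": 0,"hand": 0},
  {"translation": [0,0,0],"twist": 0,"hand": 0},
])

```text
time: 16.85
tool_pos: [0.5762, 0.0242, 0.0551]
tool_rot: [0.058, 0.919, -0.146, 0.361]
contact_force: [-1.3, 1.3, -6.4]
gripper_width: 0.34
grasp_force: 60.0
```

Emit:
apply_moves([
  {"translation": [0.007,-0.003,0.007],"twist": 0,"hand": 0},
  {"translation": [0.007,-0.003,0.007],"twist": 0,"hand": 0},
])

```text
time: 17.05
tool_pos: [0.5783, 0.0241, 0.0551]
tool_rot: [0.058, 0.919, -0.146, 0.361]
contact_force: [-3.6, 0.1, -7.2]
gripper_width: 0.346
grasp_force: 59.9
```

Emit:
apply_moves([
  {"translation": [0.007,-0.003,0.007],"twist": 0,"hand": 0},
  {"translation": [0.007,-0.003,0.007],"twist": 0,"hand": 0},
])

```text
time: 17.25
tool_pos: [0.5805, 0.024, 0.0551]
tool_rot: [0.058, 0.919, -0.146, 0.361]
contact_force: [-4.2, 0.8, -6.9]
gripper_width: 0.347
grasp_force: 59.9
```

Emit:
apply_moves([
  {"translation": [0.007,-0.003,0.007],"twist": 0,"hand": 0},
  {"translation": [0.007,-0.003,0.007],"twist": 0,"hand": 0},
])

```text
time: 17.45
tool_pos: [0.5826, 0.024, 0.0551]
tool_rot: [0.058, 0.919, -0.146, 0.362]
contact_force: [-4.3, 0.2, -8.5]
gripper_width: 0.34
grasp_force: 59.9
```

Emit:
apply_moves([
  {"translation": [0.007,-0.003,0.007],"twist": 0,"hand": 0},
  {"translation": [0.007,-0.003,0.007],"twist": 0,"hand": 0},
])

```text
time: 17.65
tool_pos: [0.5848, 0.024, 0.0552]
tool_rot: [0.058, 0.919, -0.146, 0.362]
contact_force: [-5.7, 0.6, -9.0]
gripper_width: 0.343
grasp_force: 59.9
```

Emit:
apply_moves([
  {"translation": [0.007,-0.003,0.007],"twist": 0,"hand": 0},
  {"translation": [0.007,-0.003,0.007],"twist": 0,"hand": 0},
])

```text
time: 17.85
tool_pos: [0.5869, 0.024, 0.0552]
tool_rot: [0.058, 0.919, -0.146, 0.362]
contact_force: [-4.7, -0.4, -8.7]
gripper_width: 0.347
grasp_force: 59.9
```

Emit:
apply_moves([
  {"translation": [0.007,-0.003,0.007],"twist": 0,"hand": 0},
  {"translation": [0.007,-0.003,0.007],"twist": 0,"hand": 0},
])

```text
time: 18.05
tool_pos: [0.5892, 0.024, 0.0553]
tool_rot: [0.058, 0.919, -0.146, 0.362]
contact_force: [-4.2, 0.5, -8.5]
gripper_width: 0.346
grasp_force: 59.9
```

Emit:
apply_moves([
  {"translation": [0.007,0.007,0.007],"twist": 0,"hand": 0},
  {"translation": [0.007,0.007,0.007],"twist": 0,"hand": 0},
])

```text
time: 18.25
tool_pos: [0.5931, 0.0223, 0.058]
tool_rot: [0.057, 0.918, -0.145, 0.365]
contact_force: [0.8, 0.0, -0.9]
gripper_width: 0.342
grasp_force: 60.1
```

Emit:
apply_moves([
  {"translation": [0.007,0.002,0.007],"twist": 0,"hand": 0},
  {"translation": [0.007,0.002,0.007],"twist": 0,"hand": 0},
])

```text
time: 18.45
tool_pos: [0.5951, 0.0214, 0.0585]
tool_rot: [0.057, 0.918, -0.145, 0.365]
contact_force: [-4.7, 3.3, 2.9]
gripper_width: 0.342
grasp_force: 61.0
```

Emit:
apply_moves([
  {"translation": [0.007,0,0.007],"twist": 0,"hand": 0},
  {"translation": [0.007,0,0.007],"twist": 0,"hand": 0},
])

```text
time: 18.65
tool_pos: [0.5959, 0.0208, 0.0572]
tool_rot: [0.058, 0.918, -0.145, 0.364]
contact_force: [-2.9, 3.8, 1.8]
gripper_width: 0.337
grasp_force: 61.0
```

Emit:
apply_moves([
  {"translation": [0.007,0,0.007],"twist": 0,"hand": 0},
  {"translation": [0.007,0,0.007],"twist": 0,"hand": 0},
])

```text
time: 18.85
tool_pos: [0.5968, 0.02, 0.056]
tool_rot: [0.058, 0.919, -0.146, 0.363]
contact_force: [-3.4, 3.4, 0.3]
gripper_width: 0.346
grasp_force: 60.8
```

The rod dropped into the hole at TCP about (0.593, 0.022). I'll back up to that point and re-centre.

Emit:
apply_moves([
  {"translation": [-0.015,-0.008,-0.014],"twist": 0,"hand": 0},
  {"translation": [-0.015,-0.008,-0.014],"twist": 0,"hand": 0},
  {"translation": [0,0,0],"twist": 0,"hand": 0},
])

```text
time: 19.15
tool_pos: [0.5924, 0.0225, 0.0548]
tool_rot: [0.058, 0.919, -0.146, 0.362]
contact_force: [0.1, -0.1, -1.9]
gripper_width: 0.342
grasp_force: 60.3
```

```bash
python3 st.py
```

```text
[ 0.0072 -0.061   2.2251 -0.725   0.3341  2.5078] [0.5924 0.0225 0.0548] F [ 0.1 -0.1 -1.9] M [0.24 0.48 0.05] w 0.342 t 19.15
tilt 43.0 head z -18.2 y-axis [-0.311 -0.95   0.001] z-axis [ 0.648 -0.213 -0.732]
```

Emit:
apply_moves([
  {"translation": [0.017,-0.001,-0.01],"twist": 0,"hand": 0},
  {"translation": [0,0,0],"twist": 0,"hand": 0},
])

```text
time: 19.35
tool_pos: [0.5937, 0.0224, 0.0576]
tool_rot: [0.058, 0.919, -0.146, 0.362]
contact_force: [0.4, 0.7, -1.3]
gripper_width: 0.34
grasp_force: 60.3
```

Emit:
apply_moves([
  {"translation": [0.014,0,-0.015],"twist": 0,"hand": 0},
  {"translation": [0,0,0],"twist": 0,"hand": 0},
])

```text
time: 19.55
tool_pos: [0.5937, 0.0225, 0.0597]
tool_rot: [0.058, 0.919, -0.146, 0.362]
contact_force: [-0.2, -0.2, -0.7]
gripper_width: 0.345
grasp_force: 60.3
```

Emit:
apply_moves([
  {"translation": [0.014,0,-0.015],"twist": 0,"hand": 0},
  {"translation": [0,0,0],"twist": 0,"hand": 0},
])

```text
time: 19.75
tool_pos: [0.593, 0.0225, 0.061]
tool_rot: [0.058, 0.919, -0.146, 0.362]
contact_force: [0.1, 0.3, -2.8]
gripper_width: 0.344
grasp_force: 60.6
```

Emit:
apply_moves([
  {"translation": [0.014,0,-0.015],"twist": 0,"hand": 0},
  {"translation": [0,0,0],"twist": 0,"hand": 0},
])

```text
time: 19.95
tool_pos: [0.5916, 0.0224, 0.0611]
tool_rot: [0.059, 0.92, -0.146, 0.36]
contact_force: [3.2, 0.3, -11.5]
gripper_width: 0.342
grasp_force: 60.2
```

Emit:
apply_moves([
  {"translation": [0.017,-0.002,-0.004],"twist": 0,"hand": 0},
  {"translation": [0,0,0],"twist": 0,"hand": 0},
])

```text
time: 20.15
tool_pos: [0.5921, 0.0223, 0.0618]
tool_rot: [0.059, 0.92, -0.146, 0.359]
contact_force: [0.2, 1.0, -15.2]
gripper_width: 0.34
grasp_force: 60.2
```

Emit:
apply_moves([
  {"translation": [0.014,0,-0.01],"twist": 0,"hand": 0},
  {"translation": [0,0,0],"twist": 0,"hand": 0},
])

```text
time: 20.35
tool_pos: [0.5934, 0.0222, 0.065]
tool_rot: [0.058, 0.919, -0.147, 0.361]
contact_force: [-2.8, 0.7, -14.8]
gripper_width: 0.342
grasp_force: 60.4
```

Emit:
apply_moves([
  {"translation": [0.01,0,-0.013],"twist": 0,"hand": 0},
  {"translation": [0.01,0,-0.013],"twist": 0,"hand": 0},
  {"translation": [0,0,0],"twist": 0,"hand": 0},
])

```text
time: 20.65
tool_pos: [0.5942, 0.0223, 0.0698]
tool_rot: [0.058, 0.919, -0.147, 0.362]
contact_force: [-4.2, -0.4, -14.6]
gripper_width: 0.344
grasp_force: 60.5
```

Emit:
apply_moves([
  {"translation": [0.01,0,-0.012],"twist": 0,"hand": 0},
  {"translation": [0.01,0,-0.012],"twist": 0,"hand": 0},
  {"translation": [0,0,0],"twist": 0,"hand": 0},
])

```text
time: 20.95
tool_pos: [0.5973, 0.0227, 0.0768]
tool_rot: [0.057, 0.917, -0.146, 0.366]
contact_force: [-3.9, -0.7, -4.2]
gripper_width: 0.345
grasp_force: 61.4
```

```bash
python3 st.py; python3 - <<'E'
from h import *
a=grab_frame("side");b=grab_frame("top")
print(rect("side","tile",.242),rect("top","tile",.242))
C=np.zeros((590,780,3),np.uint8)
C[:585,:390]=cv2.resize(a[170:287,240:318],(390,585),interpolation=cv2.INTER_CUBIC);C[:585,390:780]=cv2.resize(b[190:307,225:303],(390,585),interpolation=cv2.INTER_CUBIC)
cv2.imwrite("pics/g4.png",C[:,:,::-1])
E
```

```text
[ 0.0068 -0.099   2.216  -0.6544  0.362   2.4309] [0.5973 0.0227 0.0768] F [-3.9 -0.7 -4.2] M [ 0.26  0.68 -0.25] w 0.345 t 20.95
tilt 43.5 head z -17.9 y-axis [-0.309 -0.951 -0.002] z-axis [ 0.655 -0.211 -0.726]
(((591.379638671875, 21.93462371826172), (71.64520263671875, 69.52912902832031), 86.80049896240234), 0.8) (((592.1978759765625, 21.342914581298828), (68.56388092041016, 64.33885955810547), 84.05255126953125), 0.59)
```

View pics/g4.png

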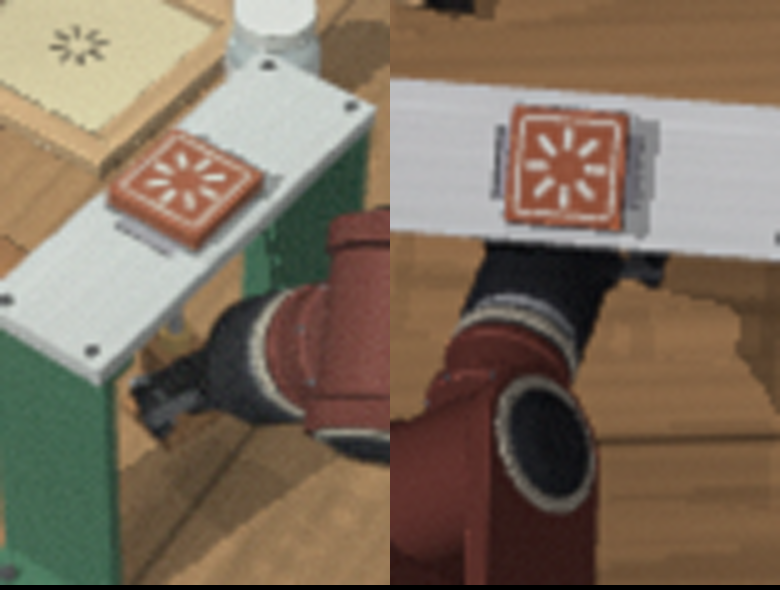

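The tile now stands well proud, a level block with its top at about (187,180) in the side crop, and the rod is still under it. I'll lower the rod straight down.

Emit:
apply_moves([
  {"translation": [-0.023,0.004,0.006],"twist": 0,"hand": 0},
  {"translation": [-0.023,0.004,0.006],"twist": 0,"hand": 0},
  {"translation": [-0.014,0,0.015],"twist": 0,"hand": 0},
  {"translation": [-0.014,0,0.015],"twist": 0,"hand": 0},
  {"translation": [-0.027,0,0.029],"twist": 0,"hand": 0},
  {"translation": [-0.027,0,0.029],"twist": 0,"hand": 0},
])

```text
time: 21.75
tool_pos: [0.5923, 0.0225, 0.0572]
tool_rot: [0.058, 0.919, -0.146, 0.363]
contact_force: [2.4, -0.0, 0.7]
gripper_width: 0.344
grasp_force: 61.3
```

```bash
python3 st.py
```

```text
[ 0.007  -0.0671  2.2265 -0.7192  0.3352  2.5008] [0.5923 0.0225 0.0572] F [ 2.4 -0.   0.7] M [0.1  0.44 0.03] w 0.344 t 21.75
tilt 43.1 head z -18.1 y-axis [-0.31  -0.951  0.   ] z-axis [ 0.65  -0.212 -0.73 ]
```

Emit:
apply_moves([
  {"translation": [-0.016,-0.002,0.034],"twist": 0,"hand": 0},
  {"translation": [-0.024,0,0.026],"twist": 0,"hand": 0},
  {"translation": [-0.024,0,0.026],"twist": 0,"hand": 0},
  {"translation": [0,0,0],"twist": 0,"hand": 0},
])

```text
time: 22.15
tool_pos: [0.592, 0.0223, 0.0449]
tool_rot: [0.058, 0.919, -0.146, 0.361]
contact_force: [-0.4, 0.5, -1.4]
gripper_width: 0.339
grasp_force: 61.4
```

```bash
python3 st.py; python3 - <<'E'
from ik import *
p=s['tool_pos'];a=np.array([.478,.034,p[2]]);b=np.array([.478,-.3,p[2]]);c=np.array([.5255,-.303,p[2]])
for x,y,n in((p,a,4),(a,b,13),(b,c,2)):plan(y-x,R0=T,n=n,hand=0);print()
f=grab_frame("side");print(rect("side","tile",.242))
C=cv2.resize(f[170:250,240:318],(585,600),interpolation=cv2.INTER_CUBIC);cv2.imwrite("pics/g5.png",C[:,:,::-1])
E
```

```text
[ 0.0065 -0.0386  2.2256 -0.7678  0.3174  2.552 ] [0.592  0.0223 0.0449] F [-0.4  0.5 -1.4] M [0.14 0.52 0.03] w 0.339 t 22.15
tilt 42.9 head z -18.2 y-axis [-0.311 -0.951  0.001] z-axis [ 0.647 -0.213 -0.732]
{"translation":[-0.205, 0.061, -0.191],"twist":0.00,"hand":0},
{"translation":[-0.205, 0.061, -0.191],"twist":0.00,"hand":0},
{"translation":[-0.205, 0.061, -0.191],"twist":0.00,"hand":0},
{"translation":[-0.205, 0.061, -0.191],"twist":0.00,"hand":0},

{"translation":[0.058, 0.244, 0.055],"twist":0.00,"hand":0},
{"translation":[0.058, 0.244, 0.055],"twist":0.00,"hand":0},
{"translation":[0.058, 0.244, 0.055],"twist":0.00,"hand":0},
{"translation":[0.058, 0.244, 0.055],"twist":0.00,"hand":0},
{"translation":[0.058, 0.244, 0.055],"twist":0.00,"hand":0},
{"translation":[0.058, 0.244, 0.055],"twist":0.00,"hand":0},
{"translation":[0.058, 0.244, 0.055],"twist":0.00,"hand":0},
{"translation":[0.058, 0.244, 0.055],"twist":0.00,"hand":0},
{"translation":[0.058, 0.244, 0.055],"twist":0.00,"hand":0},
{"translation":[0.058, 0.244, 0.055],"twist":0.00,"hand":0},
{"translation":[0.058, 0.244, 0.055],"twist":0.00,"hand":0},
{"translation":[0.058, 0.244, 0.055],"twist":0.00,"hand":0},
{"translation":[0.058, 0.244, 0.055],"twist":0.00,"hand":0},

{"translation":[0.169, -0.06, 0.157],"twist":0.00,"hand":0},
{"translation":[0.169, -0.06, 0.157],"twist":0.00,"hand":0},

(((588.5382690429688, 25.13753318786621), (71.18836975097656, 67.02013397216797), 85.56553649902344), 0.57)
```

View pics/g5.png

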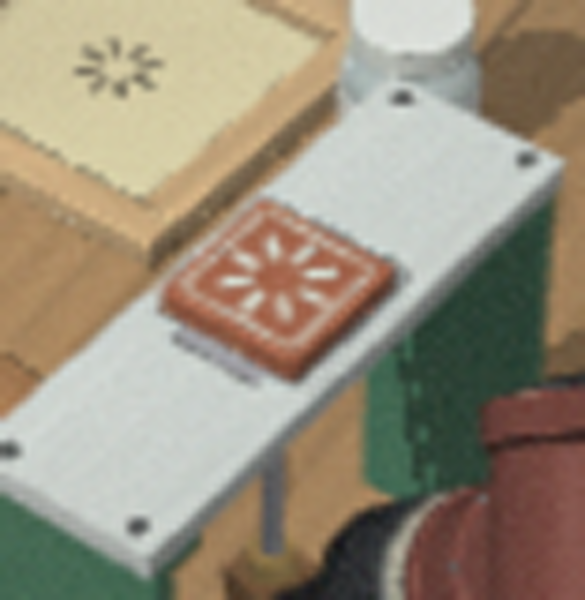

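The tile stays held about 11 mm proud, with its body visible above the plate at (280,290), and the rod is out below. Withdrawing.

Emit:
apply_moves([
  {"translation": [-0.19,0.06,-0.21],"twist": 0,"hand": 0},
  {"translation": [-0.205,0.06,-0.19],"twist": 0,"hand": 0},
  {"translation": [-0.205,0.06,-0.19],"twist": 0,"hand": 0},
  {"translation": [-0.205,0.06,-0.19],"twist": 0,"hand": 0},
  {"translation": [0.058,0.244,0.055],"twist": 0,"hand": 0},
  {"translation": [0.058,0.244,0.055],"twist": 0,"hand": 0},
  {"translation": [0.058,0.244,0.055],"twist": 0,"hand": 0},
  {"translation": [0.058,0.244,0.055],"twist": 0,"hand": 0},
])

```text
time: 23.05
tool_pos: [0.479, -0.0671, 0.0487]
tool_rot: [0.058, 0.919, -0.146, 0.363]
contact_force: [-0.8, 1.2, -2.5]
gripper_width: 0.349
grasp_force: 61.5
```

Emit:
apply_moves([
  {"translation": [0.058,0.244,0.055],"twist": 0,"hand": 0},
  {"translation": [0.058,0.244,0.055],"twist": 0,"hand": 0},
  {"translation": [0.058,0.244,0.055],"twist": 0,"hand": 0},
  {"translation": [0.058,0.244,0.055],"twist": 0,"hand": 0},
  {"translation": [0.058,0.244,0.055],"twist": 0,"hand": 0},
  {"translation": [0.058,0.244,0.055],"twist": 0,"hand": 0},
  {"translation": [0.058,0.244,0.055],"twist": 0,"hand": 0},
  {"translation": [0.058,0.244,0.055],"twist": 0,"hand": 0},
])

```text
time: 23.85
tool_pos: [0.4791, -0.2694, 0.0479]
tool_rot: [0.058, 0.919, -0.146, 0.362]
contact_force: [-0.0, -0.2, -0.4]
gripper_width: 0.343
grasp_force: 61.5
```

```bash
python3 st.py; python3 - <<'E'
from ik import *
p=s['tool_pos'];plan(np.array([.522,-.300,.048])-p,R0=T,hand=0)
E
```

```text
[-0.7992 -0.1899  2.3544  0.8673  0.4274  0.3827] [ 0.4791 -0.2694  0.0479] F [-0.  -0.2 -0.4] M [ 0.14  0.47 -0.01] w 0.343 t 23.85
tilt 43.0 head z -18.2 y-axis [-0.31  -0.951  0.002] z-axis [ 0.648 -0.213 -0.731]
{"translation":[0.184, 0.079, 0.171],"twist":0.00,"hand":0},
{"translation":[0.184, 0.079, 0.171],"twist":0.00,"hand":0},
```

Emit:
apply_moves([
  {"translation": [0.184,0.079,0.171],"twist": 0,"hand": 0},
  {"translation": [0.184,0.079,0.171],"twist": 0,"hand": 0},
  {"translation": [-0.027,0,0.029],"twist": 0,"hand": 0},
  {"translation": [0,0,0],"twist": 0,"hand": 0},
])

```text
time: 24.25
tool_pos: [0.5218, -0.2983, 0.0429]
tool_rot: [0.057, 0.919, -0.146, 0.361]
contact_force: [-0.1, 0.7, -1.1]
gripper_width: 0.343
grasp_force: 61.4
```

Emit:
apply_moves([
  {"translation": [-0.014,0,0.015],"twist": 0,"hand": 0},
  {"translation": [0,0,0],"twist": 0,"hand": 0},
])

```text
time: 24.45
tool_pos: [0.521, -0.2975, 0.0406]
tool_rot: [0.057, 0.919, -0.146, 0.361]
contact_force: [0.7, 0.0, -1.8]
gripper_width: 0.344
grasp_force: 61.4
```

Emit:
apply_moves([
  {"translation": [-0.007,0,0.007],"twist": 0,"hand": 0},
  {"translation": [0,0,0],"twist": 0,"hand": 0},
])

```text
time: 24.65
tool_pos: [0.5216, -0.2982, 0.0404]
tool_rot: [0.058, 0.919, -0.146, 0.361]
contact_force: [-0.2, -0.2, -1.8]
gripper_width: 0.339
grasp_force: 61.4
```

Emit:
apply_moves([
  {"translation": [-0.005,0,0.005],"twist": 0,"hand": 0},
  {"translation": [0,0,0],"twist": 0,"hand": 0},
])

```text
time: 24.85
tool_pos: [0.5221, -0.2986, 0.0402]
tool_rot: [0.058, 0.919, -0.146, 0.362]
contact_force: [-0.5, 1.3, -0.3]
gripper_width: 0.341
grasp_force: 61.7
```

Emit:
apply_moves([
  {"translation": [-0.005,0,0.005],"twist": 0,"hand": 0},
  {"translation": [0,0,0],"twist": 0,"hand": 0},
])

```text
time: 25.05
tool_pos: [0.5225, -0.2988, 0.0401]
tool_rot: [0.058, 0.919, -0.146, 0.362]
contact_force: [-3.0, 2.0, 5.0]
gripper_width: 0.342
grasp_force: 62.5
```

Emit:
apply_moves([
  {"translation": [0,0,0],"twist": 0,"hand": 0.5},
  {"translation": [0,0,0],"twist": 0,"hand": 0.7},
  {"translation": [0,0,0],"twist": 0,"hand": 1},
  {"translation": [0,0,0],"twist": 0,"hand": 1},
  {"translation": [0,0,-0.1],"twist": 0,"hand": 1},
  {"translation": [0,0,-0.2],"twist": 0,"hand": 1},
  {"translation": [0,0,-0.3],"twist": 0,"hand": 1},
  {"translation": [0,0,-0.4],"twist": 0,"hand": 1},
])

```text
time: 25.85
tool_pos: [0.4562, -0.2766, 0.1115]
tool_rot: [0.057, 0.92, -0.146, 0.36]
contact_force: [-0.0, 0.1, 1.4]
gripper_width: 0.996
grasp_force: 0.0
```

```bash
python3 st.py;sed -i 's/^M={}/M={}\nimport sys/' fit.py; python3 fit.py
```

```text
[-0.8591 -0.3921  2.3741  0.6738  0.5992  0.5706] [ 0.4562 -0.2766  0.1115] F [-0.   0.1  1.4] M [ 0.04  0.26 -0.02] w 0.996 t 25.85
tilt 42.8 head z -18.0 y-axis [-0.31  -0.951 -0.001] z-axis [ 0.646 -0.21  -0.734]
side 0.61 255.0
top 0.49 198.0
[ 0.52597653 -0.30333821 -0.33929337] -19.440078317495313 0.48457508476681066
(array([ 0.52784586, -0.30523548,  0.19440946]), np.float64(0.00031812165318167155))
```

```bash
cat > sim.py <<'E'
from ik import *
def ikw(p,q,Rt,w):
    def e(q):
        a,b=fk(q);return np.r_[(a-p)*w,(Rt.inv()*(b*C)).as_rotvec()]
    return least_squares(e,np.clip(q,lo+1e-4,hi-1e-4),bounds=(lo,hi)).x
def push(q,d,n,w):
    for i in range(n):
        p,b=fk(q);Rt=b*C;q=ikw(p+(d(Rt) if callable(d) else Rt.apply(d)),q,Rt,w)
    return q
def rep(q):
    p,b=fk(q);A=(b*C).as_matrix();return np.round(p,3),"tilt",round(np.degrees(np.arccos(-A[2,2])),1),"yz",round(A[2,1],3),"xh",round(np.degrees(np.arctan2(A[1,0],A[0,0])),1),np.round(q,2)
E
python3 - <<'E'
from sim import *
lo[2]=.055
qa=np.array([-.3111,.8667,.056,.0415,1.8373,1.547])
for w in(.5,1,2,4,8):print(w,rep(push(qa,np.array([.05,0,0]),8,w))[:3])
print("obs [1.0068,-.245,.5764] 36")
qb=np.array([-.0952,-1.0099,2.1366,-.1228,1.2105,1.704])
for w in(.5,1,2,4,8):print(w,rep(push(qb,np.array([-.035,.01,-.035]),3,w)))
print("obs [.3667 .0524 .5027] tilt 43.4 yz .045")
E
```

```text
0.5 (array([ 0.977, -0.237,  0.52 ]), 'tilt', np.float64(23.4))
1 (array([ 0.986, -0.24 ,  0.538]), 'tilt', np.float64(27.4))
2 (array([ 1.017, -0.247,  0.598]), 'tilt', np.float64(40.5))
4 (array([ 1.064, -0.26 ,  0.719]), 'tilt', np.float64(65.9))
8 (array([ 1.088, -0.267,  0.819]), 'tilt', np.float64(89.8))
obs [1.0068,-.245,.5764] 36
0.5 (array([0.384, 0.057, 0.502]), 'tilt', np.float64(46.2), 'yz', np.float64(0.017), 'xh', np.float64(-12.9), array([ 0.15, -1.01,  2.07, -0.3 ,  1.33,  1.91]))
1 (array([0.378, 0.056, 0.501]), 'tilt', np.float64(45.2), 'yz', np.float64(0.027), 'xh', np.float64(-13.0), array([ 0.15, -1.01,  2.06, -0.31,  1.36,  1.91]))
2 (array([0.359, 0.051, 0.499]), 'tilt', np.float64(41.9), 'yz', np.float64(0.058), 'xh', np.float64(-13.2), array([ 0.17, -1.01,  2.05, -0.34,  1.45,  1.93]))
4 (array([0.322, 0.04 , 0.493]), 'tilt', np.float64(35.9), 'yz', np.float64(0.127), 'xh', np.float64(-14.2), array([ 0.2 , -1.01,  2.03, -0.39,  1.62,  1.95]))
8 (array([0.289, 0.029, 0.487]), 'tilt', np.float64(31.5), 'yz', np.float64(0.192), 'xh', np.float64(-15.4), array([ 0.21, -1.01,  2.02, -0.43,  1.75,  1.95]))
obs [.3667 .0524 .5027] tilt 43.4 yz .045
```

```bash
python3 - <<'E'
from sim import *
ps=np.radians(-18.0);u=np.array([np.cos(ps),np.sin(ps),0]);n=np.array([-u[1],u[0],0])
for z in(.3,.45,.6):
  for sl in(-.5,0,.5,1.5):
    p=.47*u+.0742*n+[0,0,z];q=ikw(p,np.array([ps,-.8,2.2,0,.9,1.57]),T,50)
    d=-u+[0,0,sl];d=d/np.linalg.norm(d)*.05;o=[]
    for k in range(8):
        q=push(q,lambda Rt:d,4,1.65);r=rep(q);o.append(float(r[2]))
    print(z,sl,o,r)
E
```

```text
0.3 -0.5 [40.2, 37.2, 36.2, 29.8, 23.5, 17.2, 12.0, 11.1] (array([-0.135,  0.334, -0.163]), 'tilt', np.float64(11.1), 'yz', np.float64(0.189), 'xh', np.float64(5.1), array([1.71, 0.3 , 2.23, 0.07, 0.8 , 3.14]))
0.3 0 [39.4, 37.4, 37.3, 34.7, 32.6, 31.4, 31.4, 32.5] (array([-0.197,  0.447,  0.508]), 'tilt', np.float64(32.5), 'yz', np.float64(0.363), 'xh', np.float64(18.3), array([ 2.  , -0.03,  1.35, -0.42,  2.25,  3.14]))
0.3 0.5 [39.9, 37.8, 37.7, 37.8, 38.8, 37.1, 33.9, 32.9] (array([-0.406,  0.463,  0.788]), 'tilt', np.float64(32.9), 'yz', np.float64(-0.113), 'xh', np.float64(-7.1), array([ 2.35,  0.61,  0.06, -1.02,  2.61,  3.14]))
0.3 1.5 [42.0, 41.5, 41.5, 40.0, 39.2, 43.1, 47.8, 51.9] (array([-0.114,  0.073,  1.065]), 'tilt', np.float64(51.9), 'yz', np.float64(-0.051), 'xh', np.float64(-19.1), array([-0.14, -0.45,  0.06, -0.14,  2.62,  1.57]))
0.45 -0.5 [39.7, 37.1, 37.0, 33.5, 28.3, 22.9, 17.3, 12.7] (array([-0.061,  0.284, -0.036]), 'tilt', np.float64(12.7), 'yz', np.float64(0.199), 'xh', np.float64(6.7), array([ 1.62, -0.23,  2.44, -0.12,  1.14,  3.14]))
0.45 0 [39.7, 37.6,
[... 803 characters left out ...]
rray([ 1.7 , -0.5 ,  2.32, -0.26,  1.57,  3.14]))
0.6 0 [41.6, 40.3, 40.6, 43.8, 45.8, 44.9, 42.4, 43.7] (array([-0.544,  0.507,  0.605]), 'tilt', np.float64(43.7), 'yz', np.float64(0.055), 'xh', np.float64(6.5), array([ 2.45,  0.88,  0.06, -1.02,  2.59,  3.14]))
0.6 0.5 [43.1, 42.9, 36.2, 28.7, 28.0, 27.9, 27.3, 29.7] (array([-0.359,  0.402,  0.873]), 'tilt', np.float64(29.7), 'yz', np.float64(-0.246), 'xh', np.float64(-8.0), array([ 2.38,  0.47,  0.06, -1.02,  2.57,  3.14]))
0.6 1.5 [43.1, 43.1, 43.4, 47.6, 52.0, 56.4, 61.0, 65.9] (array([-0.167,  0.091,  1.084]), 'tilt', np.float64(65.9), 'yz', np.float64(-0.018), 'xh', np.float64(-18.8), array([-0.2 , -0.54,  0.06, -0.11,  2.47,  1.53]))
```

```bash
python3 - <<'E'
from sim import *
ps=np.radians(-18.0);u=np.array([np.cos(ps),np.sin(ps),0]);n=np.array([-u[1],u[0],0])
for z in(.3,.45,.6):
  for sl in(-1.2,-.6,-.2,.2):
    p=.47*u+.0742*n+[0,0,z];q=ikw(p,np.array([ps,-.8,2.2,0,.9,1.57]),T,50)
    o=[];Z=[]
    for k in range(8):
      for j in range(5):
        p=fk(q)[0];lat=.0742-p@n
        d=-u+[0,0,sl];d=d/np.linalg.norm(d)*.05+n*lat
        d*=.05/max(.05,np.linalg.norm(d))
        q=push(q,lambda Rt:d,1,1.65)
      r=rep(q);o.append(float(r[2]));Z.append(float(r[0][2]))
    print(z,sl,o,Z,r)
E
```

```text
0.3 -1.2 [39.3, 34.7, 24.9, 14.0, 5.2, 9.7, 20.2, 20.8] [0.132, -0.051, -0.157, -0.215, -0.255, -0.311, -0.428, -0.616] (array([-0.162,  0.131, -0.616]), 'tilt', np.float64(20.8), 'yz', np.float64(0.31), 'xh', np.float64(-21.6), array([1.67, 1.66, 1.7 , 1.58, 0.29, 1.97]))
0.3 -0.6 [39.0, 31.6, 25.3, 21.6, 21.7, 19.6, 19.2, 19.2] [0.169, 0.138, 0.091, 0.004, -0.155, -0.23, -0.312, -0.448] (array([-0.275,  0.164, -0.448]), 'tilt', np.float64(19.2), 'yz', np.float64(0.326), 'xh', np.float64(-22.2), array([2.12, 1.16, 1.93, 0.94, 0.36, 3.14]))
0.3 -0.2 [38.0, 32.5, 28.5, 26.5, 28.0, 32.3, 35.9, 37.8] [0.253, 0.196, 0.143, 0.139, 0.142, 0.152, 0.161, 0.166] (array([-0.025,  0.104,  0.166]), 'tilt', np.float64(37.8), 'yz', np.float64(0.605), 'xh', np.float64(-16.9), array([ 1.27, -1.01,  2.58, -0.1 ,  2.23,  3.14]))
0.3 0.2 [37.7, 31.7, 28.0, 27.6, 25.8, 24.4, 23.4, 23.3] [0.368, 0.465, 0.582, 0.651, 0.675, 0.698, 0.722, 0.748] (array([-0.069,  0.145,  0.748]), 'tilt', np.float64(23.3), 'yz', np.float64(0.086), 'xh', np.float64(-2.8), array([ 2.02, -0.61,  1.33, -0.63,  2.62,  3.14]))
0.4
[... 1492 characters left out ...]
0.005,  0.115,  0.142]), 'tilt', np.float64(37.7), 'yz', np.float64(0.598), 'xh', np.float64(-20.3), array([ 1.2 , -0.91,  2.58, -0.13,  2.12,  3.14]))
0.6 -0.2 [39.6, 35.5, 35.9, 37.2, 38.3, 39.6, 41.2, 43.2] [0.601, 0.654, 0.63, 0.623, 0.612, 0.604, 0.601, 0.603] (array([-0.129,  0.166,  0.603]), 'tilt', np.float64(43.2), 'yz', np.float64(0.367), 'xh', np.float64(19.5), array([ 2.27, -0.55,  1.65, -0.7 ,  2.62,  3.14]))
0.6 0.2 [41.5, 37.8, 33.4, 34.7, 35.3, 35.0, 34.4, 32.6] [0.677, 0.737, 0.743, 0.774, 0.803, 0.829, 0.849, 0.831] (array([-0.481,  0.247,  0.831]), 'tilt', np.float64(32.6), 'yz', np.float64(-0.111), 'xh', np.float64(14.6), array([ 2.73,  0.42,  0.25, -1.02,  2.62,  3.14]))
```

```bash
python3 - <<'E'
from sim import *
hd=np.radians(-18.0)
for ps in(-18,-8):
 ps=np.radians(ps);u=np.array([np.cos(ps),np.sin(ps),0]);n=np.array([-u[1],u[0],0])
 for z in(.12,.2):
  for sl in(.3,.8):
    p=.5*u+.0742*n+[0,0,z];q=ikw(p,np.array([ps,-.5,2.4,0,.6,1.57]),T,50)
    o=[];P=[]
    for k in range(6):
      for j in range(5):
        p=fk(q)[0];lat=.0742-p@n
        d=-u+[0,0,sl];d=d/np.linalg.norm(d)*.05+n*lat
        d*=.05/max(.05,np.linalg.norm(d))
        q=push(q,lambda Rt:d,1,1.65)
      r=rep(q);o.append(float(r[2]));P.append((float((r[0]@u).round(2)),float(r[0][2])))
    print(z,sl,o,P,r)
print("behind")
for az in(162,150):
  a=np.radians(az);u=np.array([np.cos(a),np.sin(a),0]);n=np.array([-u[1],u[0],0])
  Rt=T*R.from_rotvec([0,0,-np.pi]);p=.6*u+.0742*n+[0,0,.4]
  q=ikw(p,np.array([a,.3,1.5,0,1.9,1.5]),Rt,50);print(rep(q))
  for z in(.3,.45):
    q1=ikw(.9*u+.0742*n+[0,0,z],q,Rt,1.65);print(z,rep(q1))
    for k in range(6):q1=push(q1,lambda Rt:.05*u,5,1.65);print(rep(q1)[0],rep(q1)[2],end=' ')
    print(rep(q1))
E
```

```text
0.12 0.3 [38.9, 33.3, 28.5, 25.9, 26.3, 24.1] [(0.4, 0.192), (0.37, 0.249), (0.33, 0.33), (0.24, 0.439), (0.09, 0.559), (-0.05, 0.604)] (array([-0.014,  0.104,  0.604]), 'tilt', np.float64(24.1), 'yz', np.float64(0.27), 'xh', np.float64(-20.6), array([ 1.49, -0.88,  1.73, -0.42,  2.62,  3.14]))
0.12 0.8 [40.1, 35.3, 32.8, 32.1, 27.3, 25.4] [(0.41, 0.268), (0.36, 0.444), (0.23, 0.634), (0.04, 0.789), (0.0, 0.864), (0.0, 0.923)] (array([0.033, 0.093, 0.923]), 'tilt', np.float64(25.4), 'yz', np.float64(-0.086), 'xh', np.float64(-19.0), array([ 1.59, -0.48,  0.83, -1.02,  2.62,  2.54]))
0.2 0.3 [39.0, 33.0, 28.2, 26.5, 25.2, 22.7] [(0.41, 0.265), (0.37, 0.351), (0.29, 0.467), (0.14, 0.595), (-0.05, 0.65), (-0.06, 0.683)] (array([-0.022,  0.115,  0.683]), 'tilt', np.float64(22.7), 'yz', np.float64(0.148), 'xh', np.float64(-16.6), array([ 1.69, -0.77,  1.53, -0.55,  2.62,  3.14]))
0.2 0.8 [39.9, 35.9, 34.9, 28.5, 25.5, 25.4] [(0.41, 0.363), (0.32, 0.554), (0.14, 0.727), (0.02, 0.847), (0.01, 0.915), (0.01, 0.975)] (array([0.042, 0.083, 0.975]), 'tilt', np.float64(25.4), 'yz', np.float64(-0
[... 2844 characters left out ...]
0.506  0.104] 10.0 [-0.907  0.532  0.082] 9.5 (array([-0.907,  0.532,  0.082]), 'tilt', np.float64(9.5), 'yz', np.float64(0.163), 'xh', np.float64(165.5), array([ 2.58,  1.35,  0.06, -0.15,  1.66,  1.24]))
0.45 (array([-0.731,  0.353,  0.398]), 'tilt', np.float64(38.9), 'yz', np.float64(0.015), 'xh', np.float64(162.1), array([ 2.64,  1.05,  0.12, -0.27,  2.62,  1.19]))
[-0.76   0.391  0.33 ] 33.9 [-0.785  0.423  0.271] 28.0 [-0.813  0.454  0.221] 21.6 [-0.843  0.483  0.18 ] 15.2 [-0.875  0.512  0.145] 10.6 [-0.907  0.539  0.116] 11.3 (array([-0.907,  0.539,  0.116]), 'tilt', np.float64(11.3), 'yz', np.float64(0.192), 'xh', np.float64(166.5), array([ 2.58,  1.32,  0.06, -0.17,  1.66,  1.22]))
```

```bash
python3 - <<'E'
from sim import *
for th in(15,25,30):
    Rt=R.from_euler('z',-6,degrees=True)*R.from_euler('y',-th,degrees=True)*R.from_matrix(np.diag([1,-1,-1.]))
    q=np.array([0,-.2,2,0,1,1.57])
    for w in([.58,.02,.35],[.58,.02,.25],[.5,.15,.35],[.42,.32,.25],[.42,.32,.1],[.42,.32,.05]):
        q,e=ik(np.array(w),q,Rt);print(th,w,np.round(q,2),round(e,4))
# inner push plans from tilt 43 head -18
for az in(-25,-34,-43):
 for z in(.25,.35):
  a=np.radians(az);u=np.array([np.cos(a),np.sin(a),0]);n=np.array([-u[1],u[0],0])
  q=ikw(.48*u+.0742*n+[0,0,z],np.array([a,-.7,2.3,0,.8,1.57]),T,50);print(az,z,rep(q))
  for k in range(5):
   for j in range(4):
    p=fk(q)[0];d=-.048*u+n*(.0742-p@n)*.7+[0,0,.005];q=push(q,lambda Rt:d,1,1.65)
   A=(fk(q)[1]*C).as_matrix();print("  ",rep(q),"hz",np.degrees(np.arctan2(A[1,2],A[0,2])).round(1))
E
```

```text
15 [0.58, 0.02, 0.35] [-0.09 -0.25  1.75 -0.    1.38  1.58] 0.0
15 [0.58, 0.02, 0.25] [-0.09 -0.21  1.88 -0.    1.21  1.58] 0.0
15 [0.5, 0.15, 0.35] [ 0.19 -0.39  1.86 -0.08  1.42  1.86] 0.0
15 [0.42, 0.32, 0.25] [ 0.59 -0.29  1.95 -0.17  1.29  2.3 ] 0.0
15 [0.42, 0.32, 0.1] [ 0.59 -0.13  2.08 -0.2   1.    2.36] 0.0
15 [0.42, 0.32, 0.05] [ 0.59 -0.05  2.1  -0.21  0.9   2.38] 0.0
25 [0.58, 0.02, 0.35] [-0.09 -0.35  1.86 -0.01  1.2   1.59] 0.0
25 [0.58, 0.02, 0.25] [-0.09 -0.31  1.99 -0.01  1.03  1.59] 0.0
25 [0.5, 0.15, 0.35] [ 0.21 -0.49  1.95 -0.14  1.26  1.9 ] 0.0
25 [0.42, 0.32, 0.25] [ 0.65 -0.36  2.02 -0.32  1.17  2.41] 0.0
25 [0.42, 0.32, 0.1] [ 0.65 -0.18  2.15 -0.38  0.88  2.53] 0.0
25 [0.42, 0.32, 0.05] [ 0.65 -0.09  2.17 -0.42  0.78  2.59] 0.0
30 [0.58, 0.02, 0.35] [-0.09 -0.4   1.91 -0.01  1.11  1.59] 0.0
30 [0.58, 0.02, 0.25] [-0.09 -0.35  2.04 -0.01  0.93  1.59] 0.0
30 [0.5, 0.15, 0.35] [ 0.23 -0.53  2.   -0.18  1.18  1.93] 0.0
30 [0.42, 0.32, 0.25] [ 0.68 -0.38  2.06 -0.41  1.11  2.48] 0.0
30 [0.42, 0.32, 0.1] [ 0.68 -0.2   2.18 -0.5   0.83  2.64] 0.0
30 [0.42, 0.32, 0.
[... 5547 characters left out ...]
)) hz -15.2
   (array([ 0.312, -0.191,  0.449]), 'tilt', np.float64(34.5), 'yz', np.float64(-0.062), 'xh', np.float64(-17.6), array([-1.1 , -1.01,  2.1 ,  0.47,  1.65,  0.89])) hz -9.9
   (array([ 0.269, -0.152,  0.525]), 'tilt', np.float64(29.7), 'yz', np.float64(-0.1), 'xh', np.float64(-17.0), array([-1.17, -1.01,  1.95,  0.49,  1.91,  0.9 ])) hz -3.6
   (array([ 0.211, -0.099,  0.613]), 'tilt', np.float64(25.7), 'yz', np.float64(-0.133), 'xh', np.float64(-16.3), array([-1.35, -1.01,  1.76,  0.57,  2.23,  0.87])) hz 3.4
   (array([ 0.159, -0.036,  0.695]), 'tilt', np.float64(22.0), 'yz', np.float64(-0.158), 'xh', np.float64(-15.5), array([-1.78, -1.01,  1.56,  0.76,  2.62,  0.7 ])) hz 11.1
```

```bash
cat > nx.py <<'E'
from sim import *
import sys
a=np.radians(float(sys.argv[1]));u=np.array([np.cos(a),np.sin(a),0]);n=np.array([-u[1],u[0],0])
q=Q0.copy();p=s['tool_pos'];A=T.as_matrix();print(rep(q),"hz",np.degrees(np.arctan2(A[1,2],A[0,2])).round(1))
d=-.048*u+n*(.0742-p@n)*.35+[0,0,.005]
print("push",(T.inv().apply(d)*10).round(2))
E
python3 - <<'E'
from ik import *
plan(np.array([.439,-.207,.25])-s['tool_pos'],n=4,R0=T)
a=np.radians(-34);u=np.array([np.cos(a),np.sin(a),0]);print((T.inv().apply(-.048*u+[0,0,.005])*10).round(2))
E
```

```text
{"translation":[0.161, -0.153, -0.316],"twist":0.00,"hand":1},
{"translation":[0.161, -0.153, -0.316],"twist":0.00,"hand":1},
{"translation":[0.161, -0.153, -0.316],"twist":0.00,"hand":1},
{"translation":[0.161, -0.153, -0.316],"twist":0.00,"hand":1},
[-0.3  -0.13 -0.35]
```

Emit:
apply_moves([
  {"translation": [0.16,-0.15,-0.32],"twist": 0,"hand": 1},
  {"translation": [0.16,-0.15,-0.32],"twist": 0,"hand": 1},
  {"translation": [0.16,-0.15,-0.32],"twist": 0,"hand": 1},
  {"translation": [0.16,-0.15,-0.32],"twist": 0,"hand": 1},
  {"translation": [-0.3,-0.13,-0.35],"twist": 0,"hand": 1},
  {"translation": [-0.3,-0.13,-0.35],"twist": 0,"hand": 1},
  {"translation": [-0.3,-0.13,-0.35],"twist": 0,"hand": 1},
  {"translation": [-0.3,-0.13,-0.35],"twist": 0,"hand": 1},
])

```text
time: 26.85
tool_pos: [0.3962, -0.1611, 0.2701]
tool_rot: [0.044, 0.932, -0.146, 0.328]
contact_force: [0.9, 0.1, 0.3]
gripper_width: 1.003
grasp_force: 0.0
```

```bash
python3 nx.py -34
```

```text
(array([ 0.396, -0.161,  0.27 ]), 'tilt', np.float64(38.7), 'yz', np.float64(-0.013), 'xh', np.float64(-18.1), array([-0.72, -1.01,  2.41,  0.3 ,  1.12,  1.11])) hz -16.6
push [-0.34 -0.09 -0.33]
```

Emit:
apply_moves([
  {"translation": [-0.35,-0.1,-0.32],"twist": 0,"hand": 1},
  {"translation": [-0.35,-0.1,-0.32],"twist": 0,"hand": 1},
  {"translation": [-0.36,-0.1,-0.31],"twist": 0,"hand": 1},
  {"translation": [-0.37,-0.1,-0.3],"twist": 0,"hand": 1},
  {"translation": [-0.38,-0.11,-0.29],"twist": 0,"hand": 1},
  {"translation": [-0.39,-0.11,-0.27],"twist": 0,"hand": 1},
])

```text
time: 27.45
tool_pos: [0.3768, -0.11, 0.3087]
tool_rot: [0.027, 0.955, -0.146, 0.255]
contact_force: [0.4, -0.1, -0.0]
gripper_width: 1.001
grasp_force: 0.0
```

```bash
python3 nx.py -34
```

```text
(array([ 0.377, -0.11 ,  0.309]), 'tilt', np.float64(29.8), 'yz', np.float64(-0.023), 'xh', np.float64(-17.8), array([-0.58, -1.  ,  2.31,  0.16,  1.34,  1.3 ])) hz -14.7
push [-0.41  0.01 -0.29]
```

Emit:
apply_moves([
  {"translation": [-0.41,0.06,-0.28],"twist": 0,"hand": 1},
  {"translation": [-0.41,0.06,-0.27],"twist": 0,"hand": 1},
  {"translation": [-0.42,0.0,-0.26],"twist": 0,"hand": 1},
  {"translation": [-0.42,0.0,-0.25],"twist": 0,"hand": 1},
  {"translation": [-0.43,-0.02,-0.23],"twist": 0,"hand": 1},
  {"translation": [-0.43,-0.02,-0.22],"twist": 0,"hand": 1},
])

```text
time: 28.05
tool_pos: [0.3142, -0.1217, 0.3776]
tool_rot: [0.007, 0.974, -0.146, 0.175]
contact_force: [-0.8, -0.4, -0.6]
gripper_width: 1.003
grasp_force: 0.0
```

```bash
python3 nx.py -34
```

```text
(array([ 0.314, -0.122,  0.378]), 'tilt', np.float64(20.2), 'yz', np.float64(-0.037), 'xh', np.float64(-17.5), array([-0.73, -1.  ,  2.17,  0.18,  1.67,  1.18])) hz -10.9
push [-0.42 -0.14 -0.2 ]
```

Emit:
apply_moves([
  {"translation": [-0.44,-0.12,-0.2],"twist": 0,"hand": 1},
  {"translation": [-0.44,-0.12,-0.19],"twist": 0,"hand": 1},
  {"translation": [-0.45,-0.12,-0.17],"twist": 0,"hand": 1},
  {"translation": [-0.45,-0.12,-0.15],"twist": 0,"hand": 1},
  {"translation": [-0.46,-0.12,-0.13],"twist": 0,"hand": 1},
])

```text
time: 28.55
tool_pos: [0.2728, -0.0525, 0.4546]
tool_rot: [-0.003, 0.983, -0.146, 0.109]
contact_force: [1.2, 0.2, -0.0]
gripper_width: 1.002
grasp_force: 0.0
```

```bash
python3 nx.py -34
```

```text
(array([ 0.273, -0.053,  0.455]), 'tilt', np.float64(12.5), 'yz', np.float64(-0.038), 'xh', np.float64(-17.2), array([-0.55, -1.  ,  2.02,  0.1 ,  1.92,  1.36])) hz -6.9
push [-0.47 -0.03 -0.15]
```

```bash
python3 - <<'E'
from ik import *
f={c:grab_frame(c) for c in("side","top")};ct={}
for c in f:
    m=max(regions_of(c,"tile"),key=lambda r:-np.hypot(*(np.argwhere(r["pixels"]).mean(0)-proj(c,[.592,.0215,.24])[0][::-1])))["pixels"]
    hsv=cv2.cvtColor(f[c],cv2.COLOR_RGB2HSV).astype(int)
    w=m&(hsv[...,1]<120)&(hsv[...,2]>150)
    w=cv2.erode(m.astype(np.uint8),np.ones((3,3)))>0
    w&=(f[c][...,1].astype(int)>130)
    pts=np.argwhere(w)[:,::-1].astype(np.float32);r=cv2.minAreaRect(pts);ct[c]=r[0];print(c,m.sum(),len(pts),r)
t,e=tri(ct["side"],ct["top"]);print("tile top",t,e)
C2=np.zeros((590,780,3),np.uint8)
C2[:585,:390]=cv2.resize(f["side"][180:258,250:302],(390,585),interpolation=cv2.INTER_CUBIC);C2[:585,390:780]=cv2.resize(f["top"][190:268,235:287],(390,585),interpolation=cv2.INTER_CUBIC)
cv2.imwrite("pics/g6.png",C2[:,:,::-1])
R2=T*R.from_rotvec([0,0,-.187]);A=R2.as_matrix();print(A.round(3).tolist())
t=np.array([.592,.0217,0]);z=A[:,2];goal=t-.018*np.r_[z[:2],0]+[0,0,.2574];p=s['tool_pos'];print("goal",goal,p)
q=Q0
for w in(goal+[0,0,.12],goal):q,e=ik(w,q,R2);print(q.round(2),e.round(4))
plan(goal+[0,0,.12]-p,tw=-.187,n=8)
E
```

```text
side 447 124 ((276.564208984375, 206.88072204589844), (21.06357765197754, 15.103466033935547), 28.300756454467773)
top 556 116 ((259.913818359375, 223.0345001220703), (19.598735809326172, 19.515687942504883), 4.763641834259033)
tile top [0.59193953 0.02163617 0.24274957] 0.00020048380737343167
[[0.971, -0.109, 0.215], [-0.106, -0.994, -0.026], [0.216, 0.003, -0.976]]
goal [0.58813678 0.02216733 0.2574    ] [ 0.27277825 -0.05253243  0.45458137]
[-0.09 -0.21  1.67 -0.01  1.47  1.59] 0.0
[-0.09 -0.17  1.83 -0.01  1.26  1.6 ] 0.0
{"translation":[0.32, -0.198, 0.177],"twist":-0.23,"hand":1},
{"translation":[0.325, -0.191, 0.177],"twist":-0.23,"hand":1},
{"translation":[0.329, -0.183, 0.177],"twist":-0.23,"hand":1},
{"translation":[0.333, -0.175, 0.177],"twist":-0.23,"hand":1},
{"translation":[0.337, -0.168, 0.177],"twist":-0.23,"hand":1},
{"translation":[0.341, -0.16, 0.177],"twist":-0.23,"hand":1},
{"translation":[0.345, -0.152, 0.177],"twist":-0.23,"hand":1},
{"translation":[0.348, -0.144, 0.177],"twist":-0.23,"hand":1},
```

View pics/g6.png

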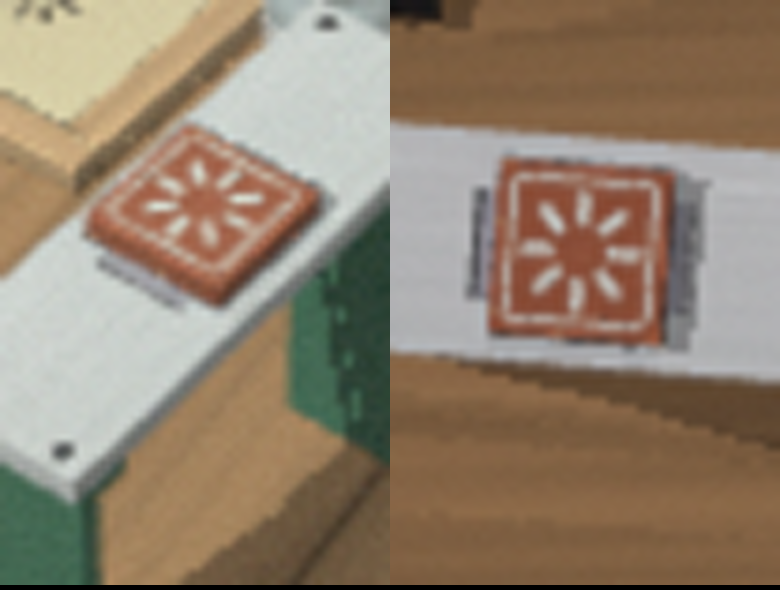

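The tile stands level and about 10.7 mm proud, centred at (0.592, 0.0216). I'll go above it and descend.

Emit:
apply_moves([
  {"translation": [0.32,-0.2,0.177],"twist": -0.23,"hand": 1},
  {"translation": [0.325,-0.19,0.177],"twist": -0.23,"hand": 1},
  {"translation": [0.33,-0.183,0.177],"twist": -0.23,"hand": 1},
  {"translation": [0.333,-0.175,0.177],"twist": -0.23,"hand": 1},
  {"translation": [0.337,-0.168,0.177],"twist": -0.24,"hand": 1},
  {"translation": [0.34,-0.16,0.177],"twist": -0.24,"hand": 1},
  {"translation": [0.345,-0.152,0.177],"twist": -0.24,"hand": 1},
  {"translation": [0.348,-0.144,0.177],"twist": -0.23,"hand": 1},
])

```text
time: 29.55
tool_pos: [0.589, 0.0212, 0.375]
tool_rot: [0.009, 0.993, -0.054, 0.109]
contact_force: [0.5, 0.2, 0.4]
gripper_width: 0.997
grasp_force: 0.0
```

```bash
python3 st.py; python3 - <<'E'
from ik import *
A=T.as_matrix();print(A.round(3).tolist());z=A[:,2]
goal=np.array([.592,.0217,.2574])-.018*np.r_[z[:2],0]
plan(goal+[0,0,.03]-s['tool_pos'],n=3,R0=T);print((T.inv().apply([0,0,-.01])*10).round(3),goal)
E
```

```text
[-0.0855 -0.2068  1.6689 -0.0106  1.4608  1.5931] [0.589  0.0212 0.375 ] F [0.5 0.2 0.4] M [ 0.01  0.09 -0.01] w 0.997 t 29.55
tilt 12.6 head z -7.7 y-axis [-0.108 -0.994  0.006] z-axis [ 0.215 -0.029 -0.976]
[[0.971, -0.108, 0.215], [-0.104, -0.994, -0.029], [0.217, 0.006, -0.976]]
{"translation":[-0.067, -0.005, 0.284],"twist":0.00,"hand":1},
{"translation":[-0.067, -0.005, 0.284],"twist":0.00,"hand":1},
{"translation":[-0.067, -0.005, 0.284],"twist":0.00,"hand":1},
[-0.022 -0.001  0.098] [0.58812385 0.02222311 0.2574    ]
```

Emit:
apply_moves([
  {"translation": [-0.067,-0.005,0.284],"twist": 0,"hand": 1},
  {"translation": [-0.067,-0.005,0.284],"twist": 0,"hand": 1},
  {"translation": [-0.067,-0.005,0.284],"twist": 0,"hand": 1},
  {"translation": [-0.033,0,0.147],"twist": 0,"hand": 1},
  {"translation": [-0.022,0,0.098],"twist": 0,"hand": 1},
  {"translation": [0,0,0],"twist": 0,"hand": 1},
])

```text
time: 30.15
tool_pos: [0.5862, 0.0221, 0.2644]
tool_rot: [0.009, 0.992, -0.054, 0.11]
contact_force: [-0.3, -0.3, 0.3]
gripper_width: 1.001
grasp_force: 0.0
```

```bash
python3 st.py
```

```text
[-0.0843 -0.1762  1.8236 -0.0113  1.274   1.5975] [0.5862 0.0221 0.2644] F [-0.3 -0.3  0.3] M [ 0.03  0.09 -0.02] w 1.001 t 30.15
tilt 12.6 head z -7.7 y-axis [-0.109 -0.994  0.005] z-axis [ 0.217 -0.029 -0.976]
```

Emit:
apply_moves([
  {"translation": [0.004,0,0.052],"twist": 0,"hand": 1},
  {"translation": [0,0,0],"twist": 0,"hand": 0.85},
  {"translation": [0,0,0],"twist": 0,"hand": 0.8},
  {"translation": [0,0,0],"twist": 0,"hand": 0.78},
])

```text
time: 30.55
tool_pos: [0.5888, 0.0224, 0.2628]
tool_rot: [0.009, 0.992, -0.054, 0.112]
contact_force: [-0.9, -0.4, 0.5]
gripper_width: 0.781
grasp_force: 0.0
```

```bash
python3 st.py
```

```text
[-0.0835 -0.1718  1.8229 -0.0114  1.2652  1.5979] [0.5888 0.0224 0.2628] F [-0.9 -0.4  0.5] M [-0.01  0.11  0.1 ] w 0.781 t 30.55
tilt 12.9 head z -7.6 y-axis [-0.109 -0.994  0.005] z-axis [ 0.222 -0.029 -0.975]
```

Emit:
apply_moves([
  {"translation": [-0.013,0,0.04],"twist": 0,"hand": 0.78},
  {"translation": [0,0,0],"twist": 0,"hand": 0.78},
])

```text
time: 30.75
tool_pos: [0.5877, 0.0225, 0.2569]
tool_rot: [0.009, 0.992, -0.054, 0.111]
contact_force: [-0.2, 0.4, -0.8]
gripper_width: 0.784
grasp_force: 0.0
```

```bash
python3 st.py
```

```text
[-0.0835 -0.1694  1.8304 -0.0115  1.258   1.5979] [0.5877 0.0225 0.2569] F [-0.2  0.4 -0.8] M [0.01 0.14 0.01] w 0.784 t 30.75
tilt 12.8 head z -7.6 y-axis [-0.109 -0.994  0.005] z-axis [ 0.219 -0.029 -0.975]
```

Emit:
apply_moves([
  {"translation": [0,0,0],"twist": 0,"hand": 0.7},
  {"translation": [0,0,0],"twist": 0,"hand": 0.5},
  {"translation": [0,0,0],"twist": 0,"hand": 0},
  {"translation": [0,0,0],"twist": 0,"hand": 0},
])

```text
time: 31.15
tool_pos: [0.5881, 0.0225, 0.2579]
tool_rot: [0.009, 0.992, -0.054, 0.112]
contact_force: [-2.4, 0.0, 3.0]
gripper_width: 0.711
grasp_force: 64.2
```

```bash
python3 st.py
```

```text
[-0.0835 -0.1698  1.8292 -0.0114  1.2584  1.598 ] [0.5881 0.0225 0.2579] F [-2.4  0.   3. ] M [0.05 0.27 0.06] w 0.711 t 31.15
tilt 12.8 head z -7.6 y-axis [-0.109 -0.994  0.005] z-axis [ 0.22  -0.029 -0.975]
```

Emit:
apply_moves([
  {"translation": [0.006,0,-0.029],"twist": 0,"hand": 0},
  {"translation": [0.006,0,-0.029],"twist": 0,"hand": 0},
  {"translation": [0.011,0,-0.049],"twist": 0,"hand": 0},
  {"translation": [0.022,0,-0.098],"twist": 0,"hand": 0},
  {"translation": [0.022,0,-0.098],"twist": 0,"hand": 0},
  {"translation": [0.044,0,-0.195],"twist": 0,"hand": 0},
  {"translation": [0,0,0],"twist": 0,"hand": 0},
])

```text
time: 31.85
tool_pos: [0.5894, 0.0226, 0.3133]
tool_rot: [0.009, 0.992, -0.054, 0.115]
contact_force: [0.3, 0.5, -0.2]
gripper_width: 0.704
grasp_force: 65.0
```

```bash
python3 st.py; python3 - <<'E'
from h import *
f={c:grab_frame(c) for c in("side","top")}
for c in f:print(c,rect(c,"ware_board",.016))
a=cv2.resize(f["side"][160:230,240:310],(390,390),interpolation=cv2.INTER_CUBIC);b=cv2.resize(f["top"][180:310,150:280],(390,390),interpolation=cv2.INTER_CUBIC)
cv2.imwrite("pics/g7.png",np.hstack([a,b])[:,:,::-1])
E
```

```text
[-0.083  -0.1979  1.7628 -0.0113  1.3458  1.5975] [0.5894 0.0226 0.3133] F [ 0.3  0.5 -0.2] M [-0.02  0.09  0.03] w 0.704 t 31.85
tilt 13.2 head z -7.5 y-axis [-0.109 -0.994  0.005] z-axis [ 0.227 -0.03  -0.973]
side (((509.44854736328125, 318.3530578613281), (146.82217407226562, 285.06378173828125), 87.12840270996094), 0.73)
top (((511.34234619140625, 313.46588134765625), (143.44908142089844, 280.3360290527344), 87.18157196044922), 0.91)
```

View pics/g7.png

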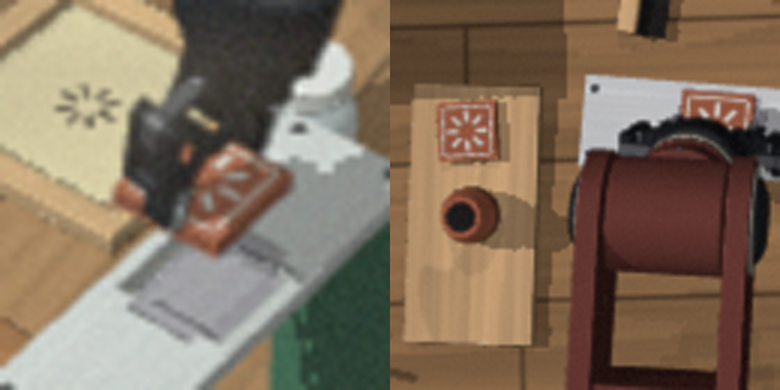

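The tile is lifted level in the gripper, with the empty nest visible below it at (210,290). The board's near end is free at crop (470,300), with the pot at (470,213). Carrying it over.

```bash
python3 - <<'E'
from ik import *
p=s['tool_pos'];goal=np.array([.4161,.3199,.0432]);q=Q0
hi_=np.r_[goal[:2],p[2]]
for w in((p+hi_)/2,hi_,goal+[0,0,.1],goal):q,e=ik(w,q);print(q.round(2),e.round(4))
plan(hi_-p,n=9,R0=T,hand=0);print();plan([0,0,-.24],n=7,R0=T,hand=0)
E
```

```text
[ 0.23 -0.33  1.88 -0.08  1.38  1.91] 0.0
[ 0.59 -0.31  1.86 -0.15  1.42  2.27] 0.0
[ 0.59 -0.18  2.04 -0.16  1.12  2.32] 0.0
[ 0.59 -0.03  2.09 -0.18  0.92  2.36] 0.0
{"translation":[-0.219, -0.308, -0.051],"twist":0.00,"hand":0},
{"translation":[-0.219, -0.308, -0.051],"twist":0.00,"hand":0},
{"translation":[-0.219, -0.308, -0.051],"twist":0.00,"hand":0},
{"translation":[-0.219, -0.308, -0.051],"twist":0.00,"hand":0},
{"translation":[-0.219, -0.308, -0.051],"twist":0.00,"hand":0},
{"translation":[-0.219, -0.308, -0.051],"twist":0.00,"hand":0},
{"translation":[-0.219, -0.308, -0.051],"twist":0.00,"hand":0},
{"translation":[-0.219, -0.308, -0.051],"twist":0.00,"hand":0},
{"translation":[-0.219, -0.308, -0.051],"twist":0.00,"hand":0},

{"translation":[-0.076, -0.002, 0.334],"twist":0.00,"hand":0},
{"translation":[-0.076, -0.002, 0.334],"twist":0.00,"hand":0},
{"translation":[-0.076, -0.002, 0.334],"twist":0.00,"hand":0},
{"translation":[-0.076, -0.002, 0.334],"twist":0.00,"hand":0},
{"translation":[-0.076, -0.002, 0.334],"twist":0.00,"hand":0},
{"translation":[-0.076, -0.002, 0.334],"twist":0.00,"hand":0},
{"translation":[-0.076, -0.002, 0.334],"twist":0.00,"hand":0},
```

Emit:
apply_moves([
  {"translation": [-0.164,-0.231,-0.038],"twist": 0,"hand": 0},
  {"translation": [-0.164,-0.231,-0.038],"twist": 0,"hand": 0},
  {"translation": [-0.164,-0.231,-0.038],"twist": 0,"hand": 0},
  {"translation": [-0.164,-0.231,-0.038],"twist": 0,"hand": 0},
  {"translation": [-0.164,-0.231,-0.038],"twist": 0,"hand": 0},
  {"translation": [-0.164,-0.231,-0.038],"twist": 0,"hand": 0},
  {"translation": [-0.164,-0.231,-0.038],"twist": 0,"hand": 0},
  {"translation": [-0.164,-0.231,-0.038],"twist": 0,"hand": 0},
])

```text
time: 32.85
tool_pos: [0.4729, 0.2218, 0.3066]
tool_rot: [0.009, 0.992, -0.054, 0.11]
contact_force: [-0.0, 0.5, -0.1]
gripper_width: 0.706
grasp_force: 65.0
```

Emit:
apply_moves([
  {"translation": [-0.164,-0.231,-0.038],"twist": 0,"hand": 0},
  {"translation": [-0.164,-0.231,-0.038],"twist": 0,"hand": 0},
  {"translation": [-0.164,-0.231,-0.038],"twist": 0,"hand": 0},
  {"translation": [-0.164,-0.231,-0.038],"twist": 0,"hand": 0},
  {"translation": [-0.076,0,0.334],"twist": 0,"hand": 0},
  {"translation": [-0.076,0,0.334],"twist": 0,"hand": 0},
  {"translation": [-0.076,0,0.334],"twist": 0,"hand": 0},
  {"translation": [-0.076,0,0.334],"twist": 0,"hand": 0},
])

```text
time: 33.65
tool_pos: [0.4162, 0.3192, 0.1683]
tool_rot: [0.009, 0.992, -0.054, 0.111]
contact_force: [0.4, 1.2, -1.2]
gripper_width: 0.71
grasp_force: 65.0
```

```bash
python3 st.py; python3 - <<'E'
from ik import *
plan(np.array([.4161,.3199,.055])-s['tool_pos'],n=5,R0=T,hand=0)
for c in("side","top"):
    grab_frame(c)
    for n in("small_pot","tile"):print(c,n,[(r["point"].round(3) if hasattr(r["point"],"round") else r["point"],r["score"]) for r in recognise(c,n)[:2]])
E
```

```text
[ 0.5842 -0.2132  2.0193 -0.1586  1.1716  2.3126] [0.4162 0.3192 0.1683] F [ 0.4  1.2 -1.2] M [0.06 0.15 0.03] w 0.71 t 33.65
tilt 12.7 head z -7.8 y-axis [-0.108 -0.994  0.006] z-axis [ 0.219 -0.03  -0.975]
{"translation":[-0.05, -0.003, 0.221],"twist":0.00,"hand":0},
{"translation":[-0.05, -0.003, 0.221],"twist":0.00,"hand":0},
{"translation":[-0.05, -0.003, 0.221],"twist":0.00,"hand":0},
{"translation":[-0.05, -0.003, 0.221],"twist":0.00,"hand":0},
{"translation":[-0.05, -0.003, 0.221],"twist":0.00,"hand":0},
side small_pot [([0.5052, 0.3204, 0.0624], 0.72)]
side tile [([0.4004, 0.3283, 0.1519], 0.86)]
top small_pot [([0.5104, 0.3028, 0.0635], 0.77), ([0.7731, 0.1139, 0.0096], 0.27)]
top tile [([0.434, 0.3233, 0.1553], 0.83)]
```

Emit:
apply_moves([
  {"translation": [-0.05,0,0.221],"twist": 0,"hand": 0},
  {"translation": [-0.05,0,0.221],"twist": 0,"hand": 0},
  {"translation": [-0.05,0,0.221],"twist": 0,"hand": 0},
  {"translation": [-0.05,0,0.221],"twist": 0,"hand": 0},
  {"translation": [-0.05,0,0.221],"twist": 0,"hand": 0},
  {"translation": [-0.011,0,0.049],"twist": 0,"hand": 0},
  {"translation": [0,0,0],"twist": 0,"hand": 0},
])

```text
time: 34.65
tool_pos: [0.4178, 0.3192, 0.0535]
tool_rot: [0.008, 0.992, -0.054, 0.112]
contact_force: [0.2, 0.3, -1.3]
gripper_width: 0.708
grasp_force: 65.4
```

Emit:
apply_moves([
  {"translation": [-0.006,0,0.029],"twist": 0,"hand": 0},
  {"translation": [0,0,0],"twist": 0,"hand": 0},
])

```text
time: 34.85
tool_pos: [0.4182, 0.3195, 0.0512]
tool_rot: [0.008, 0.992, -0.054, 0.112]
contact_force: [0.5, 0.1, -0.8]
gripper_width: 0.71
grasp_force: 65.4
```

Emit:
apply_moves([
  {"translation": [-0.004,0,0.015],"twist": 0,"hand": 0},
  {"translation": [0,0,0],"twist": 0,"hand": 0},
])

```text
time: 35.05
tool_pos: [0.4174, 0.319, 0.0485]
tool_rot: [0.008, 0.992, -0.054, 0.112]
contact_force: [-0.0, -0.2, -1.5]
gripper_width: 0.707
grasp_force: 65.4
```

Emit:
apply_moves([
  {"translation": [-0.005,0,0.024],"twist": 0,"hand": 0},
  {"translation": [0,0,0],"twist": 0,"hand": 0},
])

```text
time: 35.25
tool_pos: [0.4169, 0.3187, 0.0452]
tool_rot: [0.009, 0.992, -0.054, 0.111]
contact_force: [-0.7, -0.1, -0.6]
gripper_width: 0.71
grasp_force: 65.4
```

Emit:
apply_moves([
  {"translation": [-0.003,0,0.012],"twist": 0,"hand": 0},
  {"translation": [0,0,0],"twist": 0,"hand": 0},
])

```text
time: 35.45
tool_pos: [0.417, 0.3187, 0.044]
tool_rot: [0.009, 0.992, -0.054, 0.111]
contact_force: [0.1, -0.3, -1.1]
gripper_width: 0.71
grasp_force: 65.4
```

Emit:
apply_moves([
  {"translation": [-0.002,0,0.008],"twist": 0,"hand": 0},
  {"translation": [0,0,0],"twist": 0,"hand": 0},
])

```text
time: 35.65
tool_pos: [0.417, 0.3188, 0.0433]
tool_rot: [0.009, 0.992, -0.054, 0.111]
contact_force: [-0.2, 0.5, -0.1]
gripper_width: 0.708
grasp_force: 65.4
```

Emit:
apply_moves([
  {"translation": [-0.001,0,0.006],"twist": 0,"hand": 0},
  {"translation": [0,0,0],"twist": 0,"hand": 0},
])

```text
time: 35.85
tool_pos: [0.4171, 0.3188, 0.0428]
tool_rot: [0.009, 0.992, -0.054, 0.111]
contact_force: [-0.1, 0.3, -1.4]
gripper_width: 0.706
grasp_force: 65.4
```

Emit:
apply_moves([
  {"translation": [-0.001,0,0.006],"twist": 0,"hand": 0},
  {"translation": [0,0,0],"twist": 0,"hand": 0},
])

```text
time: 36.05
tool_pos: [0.4172, 0.3189, 0.0423]
tool_rot: [0.009, 0.992, -0.054, 0.111]
contact_force: [-0.2, 0.1, -1.4]
gripper_width: 0.706
grasp_force: 65.4
```

Emit:
apply_moves([
  {"translation": [-0.002,0,0.008],"twist": 0,"hand": 0},
  {"translation": [0,0,0],"twist": 0,"hand": 0},
])

```text
time: 36.25
tool_pos: [0.4173, 0.3189, 0.0422]
tool_rot: [0.009, 0.992, -0.054, 0.111]
contact_force: [-4.2, -1.9, 5.0]
gripper_width: 0.709
grasp_force: 66.7
```

Emit:
apply_moves([
  {"translation": [-0.002,0,0.008],"twist": 0,"hand": 0},
  {"translation": [0,0,0],"twist": 0,"hand": 0},
])

```text
time: 36.45
tool_pos: [0.4173, 0.3189, 0.0421]
tool_rot: [0.009, 0.992, -0.054, 0.111]
contact_force: [-6.0, -3.5, 11.2]
gripper_width: 0.708
grasp_force: 67.9
```

Emit:
apply_moves([
  {"translation": [0.002,0,-0.008],"twist": 0,"hand": 0},
  {"translation": [0,0,0],"twist": 0,"hand": 0.76},
  {"translation": [0,0,0],"twist": 0,"hand": 0.85},
  {"translation": [0,0,0],"twist": 0,"hand": 0.95},
  {"translation": [0,0,0],"twist": 0,"hand": 1},
  {"translation": [0.022,0,-0.098],"twist": 0,"hand": 1},
  {"translation": [0.04,0,-0.195],"twist": 0,"hand": 1},
  {"translation": [0.08,0,-0.39],"twist": 0,"hand": 1},
])

```text
time: 37.25
tool_pos: [0.4138, 0.3179, 0.109]
tool_rot: [0.011, 0.993, -0.054, 0.108]
contact_force: [0.4, 1.0, 0.9]
gripper_width: 1.001
grasp_force: 0.0
```

Emit:
apply_moves([
  {"translation": [0.06,0,-0.45],"twist": 0,"hand": 1},
  {"translation": [0.06,0,-0.45],"twist": 0,"hand": 1},
  {"translation": [-0.1,0.35,-0.3],"twist": 0,"hand": 1},
  {"translation": [-0.1,0.4,-0.2],"twist": 0,"hand": 1},
  {"translation": [-0.1,0.4,-0.2],"twist": 0,"hand": 1},
  {"translation": [-0.1,0.4,-0.2],"twist": 0,"hand": 1},
  {"translation": [0,0,0],"twist": 0,"hand": 1},
])

```text
time: 37.95
tool_pos: [0.3323, 0.1713, 0.2869]
tool_rot: [0.007, 0.992, -0.056, 0.117]
contact_force: [1.2, 0.1, 1.3]
gripper_width: 1.003
grasp_force: 0.0
```

```bash
python3 st.py; python3 - <<'E'
from h import *
for c in("side","top"):
    f=grab_frame(c)
    for n in("tile","small_pot","tile_done","rod","mug","glaze_jar"):print(c,n,[(np.round(r["point"],3).tolist(),round(r["score"],2)) for r in recognise(c,n)[:3]])
    cv2.imwrite(f"pics/f_{c}.png",f[:,:,::-1])
    if c=="side":a=cv2.resize(f[290:390,190:310],(390,325),interpolation=cv2.INTER_CUBIC);a2=cv2.resize(f[140:240,280:400],(390,325),interpolation=cv2.INTER_CUBIC)
cv2.imwrite("pics/g8.png",np.hstack([a,a2])[:,:,::-1])
E
```

```text
[ 0.3491 -0.7806  2.2015 -0.1048  1.5105  2.028 ] [0.3323 0.1713 0.2869] F [1.2 0.1 1.3] M [ 0.12  0.08 -0.01] w 1.003 t 37.95
tilt 13.4 head z -6.7 y-axis [-0.113 -0.994  0.001] z-axis [ 0.231 -0.027 -0.973]
side tile []
side small_pot [([0.503, 0.321, 0.062], 0.94)]
side tile_done [([0.598, 0.318, 0.026], 0.57)]
side rod [([0.522, -0.295, 0.047], 0.89)]
side mug [([0.651, -0.458, 0.057], 0.9)]
side glaze_jar [([0.708, -0.286, 0.09], 0.72)]
top tile []
top small_pot [([0.511, 0.303, 0.062], 0.71)]
top tile_done [([0.599, 0.317, 0.029], 0.82)]
top rod [([0.526, -0.295, 0.051], 0.52)]
top mug [([0.651, -0.487, 0.036], 0.93)]
top glaze_jar [([0.713, -0.287, 0.095], 0.77), ([0.509, 0.303, 0.062], 0.23)]
```

View pics/g8.png

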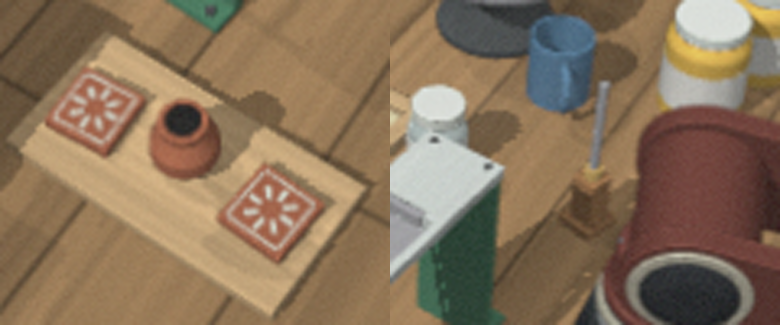

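The tile lies flat on the board's free end at crop (272,210). The pot and the finished tile have not moved, and the rod stands upright at (590,190).

```bash
python3 -c "
from plant import *
print(job_done())"
```

```text
the job is handed in; nothing more can be done
None
```

The tile is out of the nest and lying flat on the free end of the ware board. The rod stands upright again on the bench within a few mm of its old spot, no bystander I checked had moved (squeegee and rib weren't re-measured), and the job was handed in at about 38 s.

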